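# Set the hat brackets out on the drying rail

## Task

The lid of the stock tin has no handle: pry it up with the scraper's blade in the slot under its lip and swing it well open (nearly upright or beyond), so that you can set every bracket from the tin astride the narrow raised rail, right side up with its groove over the bar, seated level and not touching its neighbours. Leave the tin with its lid shut and the scraper lying flat on the rubber mat, and do not disturb the other things on the bench.

Things in the scene. Friction and masses are not known exactly. Their poses are not given: they have to be found in the camera images.
- tin: Fixed grey steel stock tin with a hinged handle-less lid: 280 mm along its x, 140 mm along its y, rim 50 mm above the bench, walls and floor 4 mm. Origin: centre of its underside; z up. The lid is hinged along the +y rim and opens up and over towards +y.
- lid_hinge (a point): Middle of the lid's hinge line, which runs along the tin's x at y = +70 mm, 50 mm above the bench.
- pry_slot (a point): Centre of the mouth of the slot along the tin's -y front (y = -84 mm, 46 mm above the bench; axes as the tin): with the lid shut, 8 mm high, 14 mm deep (tin's wall behind), as long as the tin, between a fixed ledge below (its top at 42 mm, sticking out 14 mm) and the lid's overhanging lip (underside at 50 mm).
- lid (a joint): Lid angle in rad: 0 shut, 1.75 fully open (leaning back past upright). A stiff hinge: it stays wherever it is left; about 4 to 5 N at the lip raises it.
- lip (a point): Point on the lid's front strip, the lip, 14 mm wide and 284 mm long, which overhangs the tin's front (turns with the lid). Shut: underside at 50 mm, top at 54 mm. The point: on its underside, mid-length, 142 mm from the hinge line; the strip ends 156 mm from it. Axes as the tin's when shut. The rest of the lid is a plain 4 mm sheet in the same plane.
- rail: Fixed dark steel rail: a level flat-topped bar 300 mm long along its x, 20 mm wide, its top 80 mm above the bench, the bar 30 mm high, on two slender posts (at x = +-120 mm) with low feet. Origin: on the bench under the bar's centre; z up.
- mat: Black rubber mat fixed on the bench, 140 mm (x) by 200 mm (y), 3 mm thick. Origin: centre of its underside.
- scraper_c (a point): Centre of the scraper's wooden handle (90 mm long, 22 wide, 24 high; this point 12 mm above its underside). x points along the tool to the blade: flat steel 36 mm wide, 3 thick, at half the handle's height, its tip 125 mm from this point. z up as it lies. 130 g, balance near the handle's front end. Starts lying on the mat.
- bracket1_c (a point): Centre (12 mm above the underside) of a steel hat bracket; 3 to 5 alike, None if absent; at the start in the tin, groove along the tin's x. 44 mm long (x), 110 across (y), 24 high, 140 g. Hat 40 mm wide outside; under it, along x, an open groove 32 wide, 20 deep; flanges 35 mm wide, 4 thick at the bottom. z up as it lies. Seated on the rail this point is 72 mm above the bench.
- bracket2_c (a point): Centre (12 mm above the underside) of a steel hat bracket; 3 to 5 alike, None if absent; at the start in the tin, groove along the tin's x. 44 mm long (x), 110 across (y), 24 high, 140 g. Hat 40 mm wide outside; under it, along x, an open groove 32 wide, 20 deep; flanges 35 mm wide, 4 thick at the bottom. z up as it lies. Seated on the rail this point is 72 mm above the bench.
- bracket3_c (a point): Centre (12 mm above the underside) of a steel hat bracket; 3 to 5 alike, None if absent; at the start in the tin, groove along the tin's x. 44 mm long (x), 110 across (y), 24 high, 140 g. Hat 40 mm wide outside; under it, along x, an open groove 32 wide, 20 deep; flanges 35 mm wide, 4 thick at the bottom. z up as it lies. Seated on the rail this point is 72 mm above the bench.
- bracket4_c (a point): Centre (12 mm above the underside) of a steel hat bracket; 3 to 5 alike, None if absent; at the start in the tin, groove along the tin's x. 44 mm long (x), 110 across (y), 24 high, 140 g. Hat 40 mm wide outside; under it, along x, an open groove 32 wide, 20 deep; flanges 35 mm wide, 4 thick at the bottom. z up as it lies. Seated on the rail this point is 72 mm above the bench.
- bracket5_c (a point): Centre (12 mm above the underside) of a steel hat bracket; 3 to 5 alike, None if absent; at the start in the tin, groove along the tin's x. 44 mm long (x), 110 across (y), 24 high, 140 g. Hat 40 mm wide outside; under it, along x, an open groove 32 wide, 20 deep; flanges 35 mm wide, 4 thick at the bottom. z up as it lies. Seated on the rail this point is 72 mm above the bench.
- hammer: Bystander, a hammer with orange and black handle, not part of the job; origin on its underside.
- wrench: Bystander, a steel wrench, not part of the job; origin on its underside.
- primer: Bystander, a closed can of primer 85 mm high, not part of the job; origin on its underside.
- offcut: Bystander, a flat aluminium offcut 130 x 70 x 4 mm, not part of the job; origin on its underside.
- bolt: Bystander, a bolt standing on its head, 74 mm high, not part of the job; origin on its underside.
There are look-alikes about, which are no part of the job. What is meant by the part that bears scraper_c is not purple or yellow, and is the larger of those in its own colour.

How it is judged (in metres and radians):
On the way, in this order (a step that is already met when the one before it is completed fails the run):
1. the scraper's blade has pried the lip up (lid angle over 0.15 rad with the scraper bearing on the lid) (contact force between scraper and lid above 0.5 N and value of joint lid above 0.15 rad), for 0.05 s.
2. the lid is well open (over 1.2 rad) (value of joint lid above 1.2 rad), for 0.2 s.
At the end, for the whole second after the job is handed in: Each bracket sits astride the rail (within 9 mm of the bar's centre line, 140 mm of its middle; centre 67 to 77 mm high; level to 0.12 rad, along the bar to 0.25 rad), at rest, none touching; lid shut (under 0.06 rad); scraper at rest on the mat, its handle's centre over it, under 22 mm high (y of bracket1_c in the frame of rail between -0.009 and 0.009 m and x of bracket1_c in the frame of rail between -0.14 and 0.14 m and z of bracket1_c in the frame of rail between 0.067 and 0.077 m and angle between each of bracket1_c, bracket2_c, bracket3_c, bracket4_c, bracket5_c's own z axis and vertical below 0.12 rad and angle between the x axis of each of bracket1_c, bracket2_c, bracket3_c, bracket4_c, bracket5_c and the x axis of rail, either way round below 0.25 rad and linear speed of each of bracket1, bracket2, bracket3, bracket4, bracket5, scraper below 0.02 m/s and y of bracket2_c in the frame of rail between -0.009 and 0.009 m and x of bracket2_c in the frame of rail between -0.14 and 0.14 m and z of bracket2_c in the frame of rail between 0.067 and 0.077 m and y of bracket3_c in the frame of rail between -0.009 and 0.009 m and x of bracket3_c in the frame of rail between -0.14 and 0.14 m and z of bracket3_c in the frame of rail between 0.067 and 0.077 m and y of bracket4_c in the frame of rail between -0.009 and 0.009 m and x of bracket4_c in the frame of rail between -0.14 and 0.14 m and z of bracket4_c in the frame of rail between 0.067 and 0.077 m and y of bracket5_c in the frame of rail between -0.009 and 0.009 m and x of bracket5_c in the frame of rail between -0.14 and 0.14 m and z of bracket5_c in the frame of rail between 0.067 and 0.077 m and contact force between bracket1 and bracket2 below 0.02 N and contact force between each of bracket1, bracket2 and bracket3 below 0.02 N and contact force between each of bracket1, bracket2, bracket3 and bracket4 below 0.02 N and contact force between each of bracket1, bracket2, bracket3, bracket4 and bracket5 below 0.02 N and value of joint lid below 0.06 rad and x of scraper_c in the frame of mat between -0.07 and 0.07 m and y of scraper_c in the frame of mat between -0.1 and 0.1 m and height (world z) of scraper_c below 0.022 m).
It fails at once if the hammer is disturbed (moved over 40 mm) (distance of hammer from where it was at the start of the episode above 0.04 m).
It fails at once if the wrench is disturbed (moved over 40 mm) (distance of wrench from where it was at the start of the episode above 0.04 m).
It fails at once if the primer is disturbed (moved over 40 mm) (distance of primer from where it was at the start of the episode above 0.04 m).
It fails at once if the offcut is disturbed (moved over 40 mm) (distance of offcut from where it was at the start of the episode above 0.04 m).
It fails at once if the bolt is disturbed (moved over 40 mm) (distance of bolt from where it was at the start of the episode above 0.04 m).
Of bracket1, bracket2, bracket3, bracket4, bracket5 only 3 to 5 are there at a start; the rules pass over those that are not, and their reading is None.
At some moment in a run one of scraper, bracket1, bracket2, bracket3, bracket4, bracket5 may be knocked a few centimetres aside while the robot is not near it.
It also fails if it takes over 210 s, if anything falls off the work surface, if the arm or the gripper's body presses on something with over 40 N, if the wrist force passes 120 N, or if a joint passes its speed limit or range.

## Robot

A 6-joint arm with a two-finger parallel gripper is mounted at the origin on the work surface. World frame = base frame: x ahead of the robot, y to its left, z up, the work surface at z = 0. Lengths are in mm, angles in rad, forces in N, time in s.
With the tool pointing down it reaches from about 400 to 925 mm from the base axis. Payload 12.5 kg.
Tool frame: the origin (TCP) lies midway between the tips of the shut fingers; the grasp point (between the pads) lies 19 mm behind it; z points along the fingers, y is the line along which they close (so a half turn about z gives the same grasp; the last joint's range is limited). The gripper opens to 95 mm and grips with 3 to 60 N. Pads are 20 mm wide; open, the fingers measure 119 mm over their backs; the gripper's body (75 mm by 180 mm) begins 59 mm behind the grasp point.
Start: joints at [1.187, 0.491, 1.559, -0, 1.092, -0.106], TCP at [171.383, 601.061, 214.661] pointing down, gripper open.
Joint ranges: [-3.1, 3.1], [-0.84, 2.19], [0.05, 2.79], [-1.13, 4.28], [0.06, 2.93], [-2.69, 2.69]. Speed limits (rad/s): [2.22, 2.22, 2.79, 3.14, 3.14, 3.14].

## Interface

Orientations are given as [roll, pitch, yaw] about the fixed x, y, z axes, in that order (R = Rz(yaw) Ry(pitch) Rx(roll)).
In Python, from cell import env gives the robot as it stands.
- The arm moves only by the tool arm_command, never from a script. Its argument "targets" is a list of rows, each a list of 5 numbers: the shift along the tool's x, y, z in mm, then the turn about the tool's z in degrees, then the opening, from 0 (shut) to 1 (fully open). In form: [[tx, ty, tz, roll, fingers], ...]. A call has 1 to 5 rows; each row is the pose to reach, as a shift and turn from the pose commanded when the call began, along the tool's axes at that moment; what a row does not reach only later rows make up. A row lasts 1/10 s, in which the tool goes at most 50 mm and 8.59 degrees, less where a joint would pass 70% of its speed; a pose out of reach is approached as far as the arm can. A call with a gripper value outside its range is refused whole. The fingers move at their own pace and stop on an object; the grip force is fixed at half the most. Time passes only in rows, so rows that repeat a pose let the fingers close. It gives the time, the measured TCP pose, the force, the opening and the grip force at its end, in the units of the state.
- env.state(): the state, without advancing time (a new reading comes with each control period).
- env.read_camera(name): name is "side" or "top" or "wrist"; returns a dict with "frame" (420x560x3 uint8, red, green, blue), "vertical_fov" (degrees; the focal length in pixels is half the picture's height over the tangent of half this angle, whatever the lens; pixels are square), "cx", "cy" (the principal point, pixels), "world_from_camera" (4x4, takes a point from camera to world coordinates); the wrist camera has in their place "hand_eye" (4x4, takes a point from camera to tool coordinates, whose origin is the TCP and whose axes are the flange's). Camera axes: x right, y down, z forward; pixel columns grow to the right and rows downward; lengths in mm; the calibration is good to about 2 mm. The wrist camera is an equidistant fisheye: a pixel r from the principal point sees the ray r / f radians off the axis. A picture is of the moment at which its call begins: read the wrist's pose just before it. There is no depth.
- env.job_done(): hands the job in; it is judged then, once.
The state is a dict: "t": time; "joints": joint angles; "qvel": joint speeds; "tau": joint torques, N m; "eef_pos": TCP position; "tcp_rot": TCP orientation; "ft_force": force on the tool from outside, world axes, zero at the start; "moment": the same for the moment, N m; "opening": opening from 0.0 (shut) to 1.0 (fully open); "grip_force": force on a finger pad.
Only numpy, scipy, OpenCV 4.12 (cv2) and the standard library are available. Lean on these libraries where they do the work, as an engineer would, in place of code of your own. Each camera call takes 0.05 s, during which the arm holds its last target. There are 200 camera calls.

## Working session

There is one attempt and no reset: what is moved stays moved. The work goes in short steps, Python scripts to look and compute and a tool call to move; the robot and the scene stay as the last step left them, time stands still between calls to the robot, and variables do not carry over. Pictures are saved under pics/ and viewed, at most 14 in all, crops included, and the job is handed in when it is done.

Besides the shell and the picture viewer there is one more tool, called by a JSON object that holds its "op" and its "data". arm_command: Moves the arm, as the interface text tells. Its arguments: {"type":"object","properties":{"targets":{"type":"array","items":{"type":"array","items":{"type":"number"}}}},"required":["targets"]}

```bash
ls; mkdir -p pics
cat > h.py <<'E'
import numpy as np, cv2
from cell import env
from scipy.spatial.transform import Rotation as R
def shot(name,fn):
    s=env.state(); c=env.read_camera(name)
    cv2.imwrite('pics/'+fn+'.png',c['frame'][:,:,::-1]); 
    d={k:v for k,v in c.items() if k!='frame'}; d['eef']=s['eef_pos']; d['rot']=s['tcp_rot']
    np.save('pics/'+fn+'.npy',d,allow_pickle=True); return c
def ray(fn,u,v):
    c=np.load('pics/'+fn+'.npy',allow_pickle=True).item()
    f=210/np.tan(np.radians(c['vertical_fov'])/2)
    a=np.array([u-c['cx'],v-c['cy']])
    if 'hand_eye' in c:
        r=np.hypot(*a); th=r/f
        d=np.r_[a/max(r,1e-9)*np.sin(th),np.cos(th)]
        T=np.eye(4);T[:3,:3]=R.from_euler('xyz',c['rot']).as_matrix();T[:3,3]=c['eef'];T=T@np.array(c['hand_eye'])
    else:
        d=np.r_[a/f,1]; T=np.array(c['world_from_camera'])
    return T[:3,3],T[:3,:3]@d
def at(fn,u,v,z):
    o,d=ray(fn,u,v); return o+d*(z-o[2])/d[2]
def proj(fn,p):
    c=np.load('pics/'+fn+'.npy',allow_pickle=True).item()
    f=210/np.tan(np.radians(c['vertical_fov'])/2)
    if 'hand_eye' in c:
        T=np.eye(4);T[:3,:3]=R.from_euler('xyz',c['rot']).as_matrix();T[:3,3]=c['eef'];T=T@np.array(c['hand_eye'])
    else: T=np.array(c['world_from_camera'])
    q=np.linalg.inv(T)@np.r_[p,1]
    if 'hand_eye' in c:
        r=np.hypot(q[0],q[1]); k=f*np.arctan2(r,q[2])/r; return k*q[0]+c['cx'],k*q[1]+c['cy']
    return f*q[0]/q[2]+c['cx'],f*q[1]/q[2]+c['cy']
E
python3 - <<'E'
from h import *
np.set_printoptions(precision=3,suppress=True)
print(env.state())
for n in ('top','side','wrist'):
    c=shot(n,n+'0'); print({k:v for k,v in c.items() if k!='frame'})
E
```

```text
pics
{'t': 0.0, 'joints': array([ 1.187,  0.492,  1.559,  0.   ,  1.092, -0.106]), 'qvel': array([-0.001, -0.001, -0.   , -0.   , -0.   , -0.001]), 'tau': array([ -0.001, -61.264, -25.819,   0.069,   0.048,  -0.   ]), 'eef_pos': array([171.293, 600.802, 214.056]), 'tcp_rot': array([-3.14 , -0.   ,  2.864]), 'ft_force': array([-0.02 , -0.304,  0.271]), 'moment': array([ 0.008,  0.01 , -0.008]), 'grip_force': 0.0, 'opening': 1.0021897932656696}
{'vertical_fov': 57.439408713933986, 'cx': 278.8176439439576, 'cy': 211.04634148303464, 'world_from_camera': array([[  -0.008,   -0.992,    0.127,  394.528],
       [  -1.   ,    0.012,    0.027,  -51.471],
       [  -0.028,   -0.126,   -0.992, 1082.307],
       [   0.   ,    0.   ,    0.   ,    1.   ]])}
{'vertical_fov': 42.33073295986275, 'cx': 284.29616927338645, 'cy': 210.31398042817526, 'world_from_camera': array([[    0.98 ,    -0.121,     0.157,   281.195],
       [   -0.198,    -0.556,     0.807, -1241.415],
       [   -0.01 ,    -0.823,    -0.569,   909.533],
       [    0.   ,     0.   ,     0.   ,     1.   ]])}
{'vertical_fov': 65.70646984690485, 'cx': 276.1853307726156, 'cy': 205.77568852006215, 'hand_eye': array([[   0.001,   -0.969,   -0.246,   69.327],
       [   1.   ,    0.001,    0.   ,    0.909],
       [   0.   ,   -0.246,    0.969, -169.712],
       [   0.   ,    0.   ,    0.   ,    1.   ]])}
```

View pics/top0.png

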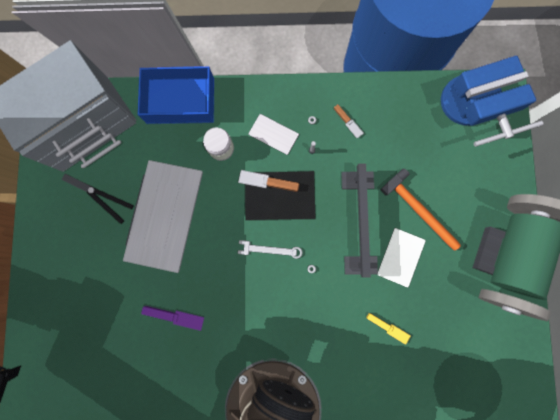

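View pics/side0.png

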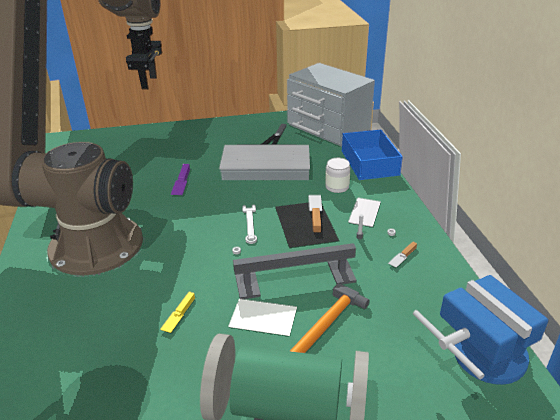

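Candidates for the scraper in top0: orange/wood large on mat (270,182), orange small (348,121), purple (173,318), yellow (388,328). The large wooden one on the mat fits (not purple or yellow, larger of its colour, starts on the mat). I'll confirm this in an enlarged crop.

Run:
```python
from h import *
t=cv2.imread('pics/top0.png'); s=cv2.imread('pics/side0.png')
a=cv2.resize(t[110:290,110:350],None,fx=3.33,fy=3.33,interpolation=cv2.INTER_CUBIC)[:600,:800]
cv2.imwrite('pics/c1.png',a)
b1=cv2.resize(s[135:205,200:380],(800,311),interpolation=cv2.INTER_CUBIC)
b2=cv2.resize(t[150:285,330:400],(311*70//135*1,289),interpolation=cv2.INTER_CUBIC)
b3=cv2.resize(s[185:260,265:385],(462,289),interpolation=cv2.INTER_CUBIC)
o=np.zeros((600,800,3),np.uint8);o[:311]=b1;o[311:,:b2.shape[1]]=b2;o[311:,200:662]=b3
cv2.imwrite('pics/c2.png',o)
```

```text
(no output)
```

View pics/c1.png

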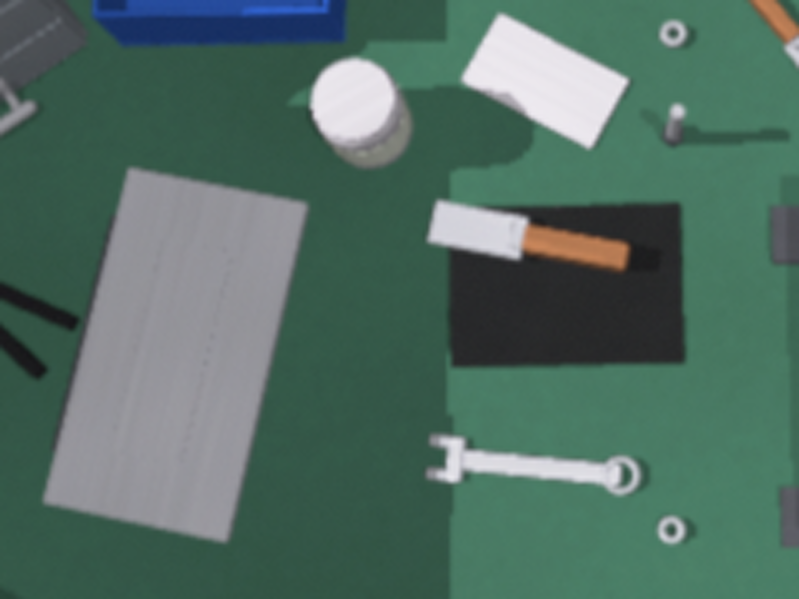

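View pics/c2.png

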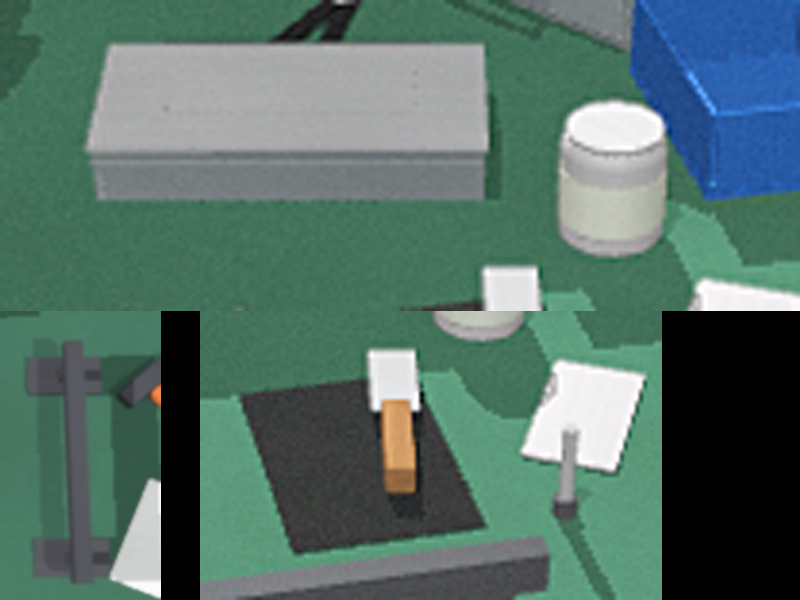

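Run:
```python
from h import *
np.set_printoptions(precision=1,suppress=True)
k=3.333
def T(u,v,z): return at('top0',110+u/k,110+v/k,z)
print('tin lid corners',[T(u,v,54)[:2] for u,v in((127,168),(308,205),(228,543),(43,503))])
print('scr blade tip',T(438,222,15)[:2],'handle end',T(628,257,24)[:2])
print('mat',[T(u,v,3)[:2] for u,v in((450,207),(680,204),(684,361),(453,366))])
print('rail top ends',at('top0',362,165,80)[:2],at('top0',365,275,80)[:2])
print('rail side ends', at('side0',236,262,80)[:2],at('side0',355,247,80)[:2])
s=cv2.imread('pics/side0.png'); w=cv2.imread('pics/wrist0.png')
o=np.zeros((420,800,3),np.uint8); o[:,:480]=cv2.resize(w,(480,360))[:360].copy() if 0 else cv2.resize(w,(480,420)); o[:400,480:]=cv2.resize(s[0:100,100:180],(320,400),interpolation=cv2.INTER_CUBIC)
cv2.imwrite('pics/c3.png',o)
```

```text
tin lid corners [array([672.1, 338.4]), array([638.3, 186. ]), array([362.5, 245.8]), array([395.6, 397.2])]
scr blade tip [631.  83.] handle end [596.7 -78.6]
mat [array([646.8,  74.1]), array([ 646.4, -124.5]), array([ 510.4, -125.2]), array([508.4,  71.2])]
rail top ends [ 643.4 -247.1] [ 354.4 -244.4]
rail side ends [ 356.3 -250.1] [ 648.3 -255. ]
```

View pics/c3.png

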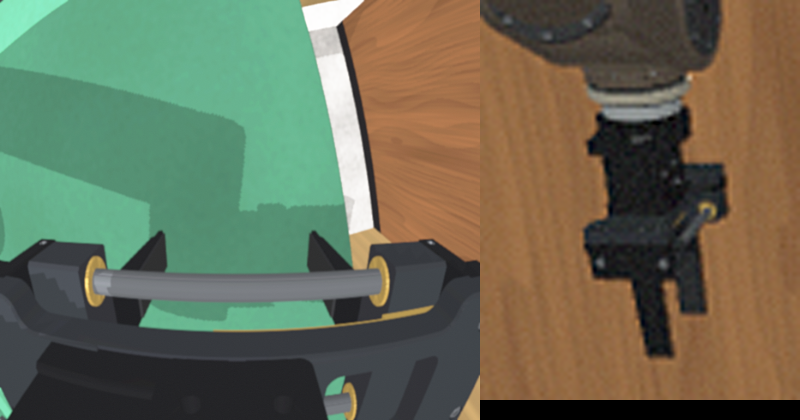

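top0 and c1: the scraper's blade tip is at about (241,177), its handle end at (298,187), on the mat. The large wooden scraper is confirmed. The tin lid corners are at (148,160), (202,171), (178,273) and (123,261). The lid edge and the dark slot are visible on the side facing the side camera (world -y). The rail runs (362,165)-(365,275). Now I'll move over the scraper for a close look.

{"op": "arm_command", "data": {"targets": [[0,0,0,8.58,1],[0,0,0,17.16,1],[0,0,0,25.74,1],[0,0,0,34.32,1],[0,0,0,42.9,1]]}}

```text
t: 0.65
eef_pos: [171.3, 600.9, 214.4]
tcp_rot: [-3.141, 0.0, 2.109]
ft_force: [-0.6, 0.1, -0.5]
opening: 1.001
grip_force: 0.0
```

{"op": "arm_command", "data": {"targets": [[0,0,0,8.58,1],[0,0,0,17.16,1],[0,0,0,25.74,1],[0,0,0,34.32,1],[0,0,0,42.9,1]]}}

```text
t: 1.15
eef_pos: [171.3, 601.0, 214.4]
tcp_rot: [-3.141, 0.0, 1.36]
ft_force: [-0.3, 1.1, -0.3]
opening: 1.001
grip_force: 0.0
```

{"op": "arm_command", "data": {"targets": [[-140,136,0,0,1],[-140,136,0,0,1],[-140,136,0,0,1],[-140,136,0,0,1],[-140,136,0,0,1]]}}

```text
t: 1.65
eef_pos: [278.0, 432.9, 214.7]
tcp_rot: [3.141, 0.001, 1.363]
ft_force: [-0.0, -0.7, -0.1]
opening: 1.0
grip_force: 0.0
```

{"op": "arm_command", "data": {"targets": [[-140,136,0,0,1],[-140,136,0,0,1],[-140,136,0,0,1],[-140,136,0,0,1],[-140,136,0,0,1]]}}

```text
t: 2.15
eef_pos: [383.0, 268.7, 214.6]
tcp_rot: [3.141, 0.0, 1.362]
ft_force: [0.4, 0.8, -0.4]
opening: 0.998
grip_force: 0.0
```

{"op": "arm_command", "data": {"targets": [[-140,136,0,0,1],[-140,136,0,0,1],[-140,136,0,0,1],[-140,136,0,0,1],[-140,136,0,0,1]]}}

```text
t: 2.65
eef_pos: [488.0, 104.4, 214.4]
tcp_rot: [3.141, 0.0, 1.363]
ft_force: [0.3, -0.6, 0.3]
opening: 0.999
grip_force: 0.0
```

{"op": "arm_command", "data": {"targets": [[-140,136,0,0,1],[-140,136,0,0,1],[-140,136,0,0,1],[-140,136,0,0,1],[-140,136,0,0,1]]}}

```text
t: 3.15
eef_pos: [592.6, -60.2, 213.9]
tcp_rot: [3.141, 0.0, 1.364]
ft_force: [-0.8, 1.0, -0.2]
opening: 1.003
grip_force: 0.0
```

Run:
```python
from h import *
shot('wrist','w1'); s=env.state(); print(s['eef_pos'],s['tcp_rot'],s['joints'],s['t'])
w=cv2.imread('pics/w1.png'); cv2.imwrite('pics/w1b.png',cv2.resize(w,(800,600),interpolation=cv2.INTER_CUBIC))
```

```text
[591.11150954 -58.14333474 213.75975398] [-3.14068458e+00 -2.91757685e-04  1.36435128e+00] [-2.09358819e-01  4.47873946e-01  1.63809104e+00  3.32060030e-04
  1.05653661e+00 -3.07736901e-03] 3.2
```

View pics/w1b.png

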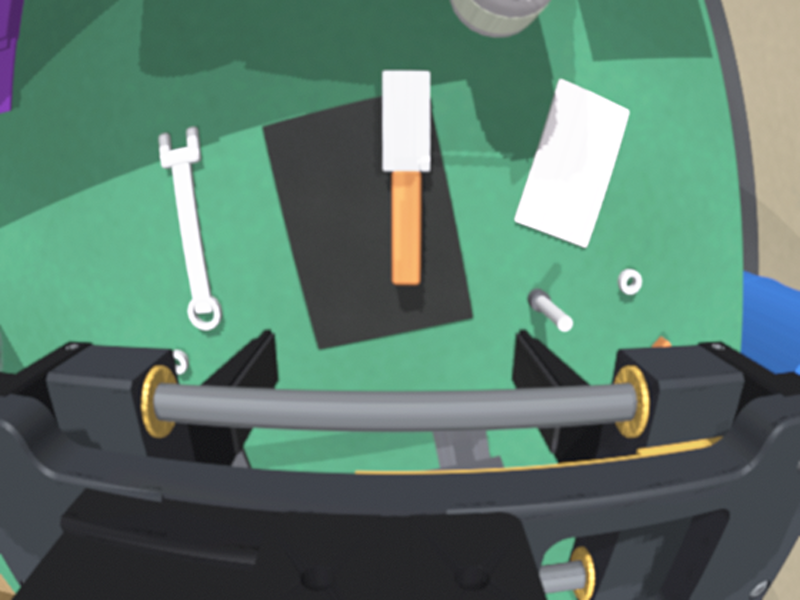

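w1b shows the scraper nearly in line with the tool. Its blade tip corners are at (384,70) and (430,72), and its handle's rear end at (392,284)-(420,284). The standing bolt is at (545,305), and must be cleared.

Run:
```python
from h import *
np.set_printoptions(precision=1,suppress=True)
W=lambda u,v,z: at('w1',u*.7,v*.7,z)
tip=(W(384,70,16.5)+W(430,72,16.5))/2; end=(W(392,284,27)+W(420,284,27))/2; fr=(W(391,171,27)+W(422,171,27))/2
print(tip,end,fr,np.linalg.norm(tip[:2]-end[:2]))
d=(tip-end)[:2]; print(np.degrees(np.arctan2(d[1],d[0]))); d/=np.linalg.norm(d)
c=(tip[:2]-125*d+end[:2]+45*d)/2; print('c',c)
g=c+31*d; s=env.state(); y=s['tcp_rot'][2]; e=s['eef_pos']
D=np.r_[g,7]-e; X=np.array([np.cos(y),np.sin(y)]);Y=np.array([np.sin(y),-np.cos(y)])
print('grasp',g,'shift',D[:2]@X,D[:2]@Y,-D[2])
print('bolt base/top',W(537,295,0),W(568,323,74))
print('mat corners',[W(u,v,3)[:2] for u,v in((265,127),(440,86),(472,318),(319,349))])
```

```text
[633.8  90.8  16.5] [598.6 -74.5  27. ] [616.6  11.8  27. ] 169.0347669275546
77.97150951567532
c [607.8 -31. ]
grasp [614.3  -0.7] shift 61.004391383982 10.915410190408457 206.75975397558082
bolt base/top [ 709.2 -113.9    0. ] [ 710.8 -116.4   74. ]
mat corners [array([511. ,  74.9]), array([658.4,  76.1]), array([ 648. , -121.3]), array([ 511.1, -122.2])]
```

{"op": "arm_command", "data": {"targets": [[61,11,60,0,1],[61,11,60,0,1],[61,11,110,0,1],[61,11,150,0,1],[61,11,150,0,1]]}}

```text
t: 3.7
eef_pos: [610.3, 2.4, 60.2]
tcp_rot: [-3.133, 0.001, 1.368]
ft_force: [-0.3, -1.1, 1.3]
opening: 1.0
grip_force: 0.0
```

{"op": "arm_command", "data": {"targets": [[0,0,30,0,1],[0,0,50,0,1],[0,0,57,0,1],[0,0,57,0,0],[0,0,57,0,0]]}}

```text
t: 4.2
eef_pos: [614.2, 0.2, 9.4]
tcp_rot: [3.14, -0.0, 1.367]
ft_force: [-0.2, -0.1, -0.7]
opening: 0.889
grip_force: 0.0
```

{"op": "arm_command", "data": {"targets": [[0,0,0,0,0],[0,0,0,0,0],[0,0,0,0,0],[0,0,0,0,0],[0,0,0,0,0]]}}

```text
t: 4.7
eef_pos: [613.5, -0.2, 7.7]
tcp_rot: [3.142, -0.0, 1.366]
ft_force: [0.2, 0.3, 0.1]
opening: 0.472
grip_force: 0.0
```

{"op": "arm_command", "data": {"targets": [[0,0,0,0,0],[0,0,0,0,0],[0,0,0,0,0],[0,0,0,0,0],[0,0,0,0,0]]}}

```text
t: 5.2
eef_pos: [613.5, -0.2, 7.6]
tcp_rot: [3.142, -0.0, 1.366]
ft_force: [-1.0, -0.0, -0.3]
opening: 0.232
grip_force: 30.0
```

{"op": "arm_command", "data": {"targets": [[0,0,-10,0,0],[0,0,-30,0,0],[0,0,-60,0,0],[0,0,-100,0,0],[0,0,-110,0,0]]}}

```text
t: 5.7
eef_pos: [614.9, -0.3, 122.1]
tcp_rot: [3.136, -0.001, 1.366]
ft_force: [0.6, -0.3, -2.0]
opening: 0.227
grip_force: 30.0
```

{"op": "arm_command", "data": {"targets": [[10,-25,0,0,0],[20,-55,0,0,0],[34,-90,0,0,0],[42,-112,0,0,0],[44,-117,0,0,0]]}}

```text
t: 6.2
eef_pos: [505.7, 67.7, 117.8]
tcp_rot: [-3.14, 0.0, 1.368]
ft_force: [-0.1, 0.7, -1.5]
opening: 0.232
grip_force: 30.0
```

{"op": "arm_command", "data": {"targets": [[0,0,0,0,0],[0,0,0,0,0],[0,0,0,0,0]]}}

```text
t: 6.5
eef_pos: [508.8, 66.1, 117.5]
tcp_rot: [3.141, -0.0, 1.366]
ft_force: [0.6, 0.5, -2.0]
opening: 0.226
grip_force: 30.0
```

Run:
```python
from h import *
shot('wrist','w2'); s=env.state(); print(s['eef_pos'],s['tcp_rot'],s['t'])
shot('side','s2')
w=cv2.imread('pics/w2.png');s=cv2.imread('pics/s2.png')
o=np.zeros((600,800,3),np.uint8); o[:400,:]=cv2.resize(w[:280],(800,400),interpolation=cv2.INTER_CUBIC)
o[400:,:700]=cv2.resize(s[110:230,150:430],(700,300),interpolation=cv2.INTER_CUBIC)[:200]
cv2.imwrite('pics/w2b.png',o)
```

```text
[508.56817871  66.11216281 117.45896629] [ 3.14141454e+00 -9.80857563e-05  1.36562411e+00] 6.55
```

View pics/w2b.png

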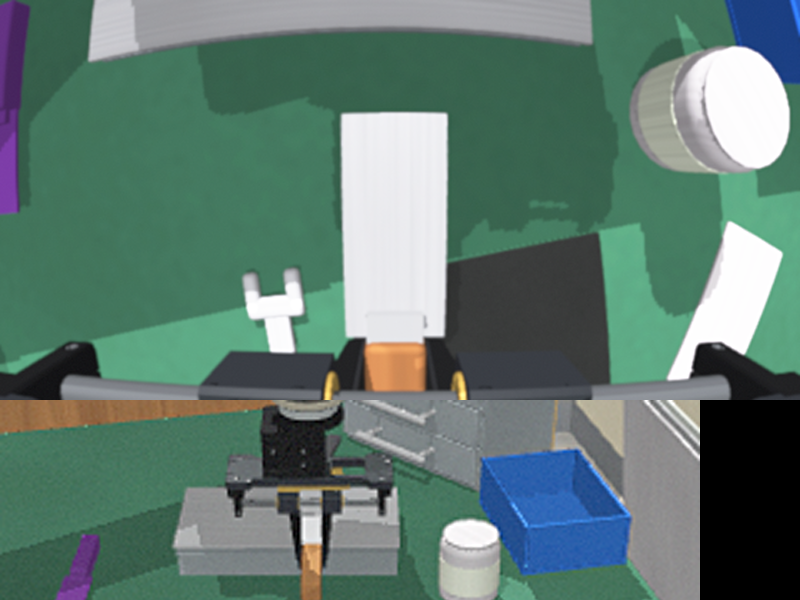

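w2b shows the lid's front edge running from (90,60) to (592,44), with the blade tip at (341..447,113), square to it.

Run:
```python
from h import *
np.set_printoptions(precision=1,suppress=True)
W=lambda u,v,z: at('w2',u*.7,v*.7,z)
L=W(90,59,54);Rr=W(592,43,54); d=(Rr-L)[:2]; print(L,Rr,np.hypot(*d),np.degrees(np.arctan2(d[1],d[0])))
for u in(200,300,400,500): print(u,[W(u,v,54)[:2] for v in ({200:42,300:33,400:30,500:33}[u],)])
e=np.array([508.6,66.1]);y=1.3656;X=np.array([np.cos(y),np.sin(y)]);Y=np.array([np.sin(y),-np.cos(y)])
for z in(123,126,129): 
    t=(W(341,113,z)+W(447,113,z))/2; w=W(447,113,z)-W(341,113,z); print(z,(t[:2]-e)@X,(t[:2]-e)@Y,np.hypot(*w[:2]))
for p in(L,Rr): print((p[:2]-e)@X,(p[:2]-e)@Y)
# reproject the lid corners of top0 fit
print([proj('side0',(L+0)),proj('side0',Rr),proj('top0',L),proj('top0',Rr)])
```

```text
[365.5 250.9  54. ] [641.3 190.   54. ] 282.42783089072515 -12.442094982587049
200 [array([437.6, 232.6])]
300 [array([491.5, 220. ])]
400 [array([541.1, 209.5])]
500 [array([591.1, 199.9])]
123 93.59147668095018 -0.19342816577171293 37.045668945340594
126 93.16628700146097 -0.185256852449125 36.36895373458231
129 92.74109732197178 -0.17708553912654057 35.692238523823924
151.7579517207603 -177.74478575147623
148.38042230661094 104.66284862956633
[(np.float64(219.2569198050453), np.float64(167.12024034418363)), (np.float64(309.18511396085387), np.float64(167.0979066354035)), (np.float64(176.54795591171143), np.float64(271.7979839967356)), (np.float64(200.9691349803445), np.float64(170.46110189994883))]
```

{"op": "arm_command", "data": {"targets": [[20,0,40,0,0],[42,0,72,0,0],[42,0,79,0,0],[42,0,79,0,0],[42,0,79,0,0]]}}

```text
t: 7.1
eef_pos: [516.8, 107.2, 39.3]
tcp_rot: [3.141, -0.0, 1.366]
ft_force: [0.3, -0.4, -1.4]
opening: 0.228
grip_force: 30.0
```

Run:
```python
from h import *
shot('wrist','w3'); s=env.state(); print(s['eef_pos'],s['tcp_rot'],s['t'])
shot('side','s3')
w=cv2.imread('pics/w3.png');s=cv2.imread('pics/s3.png')
o=np.zeros((600,800,3),np.uint8); o[:300,:]=cv2.resize(w[0:150,80:480],(800,300),interpolation=cv2.INTER_CUBIC)
o[300:,:800]=cv2.resize(s[130:190,200:360],(800,300),interpolation=cv2.INTER_CUBIC)
cv2.imwrite('pics/w3b.png',o)
```

```text
[516.96599225 107.15847081  39.65990623] [ 3.14017233e+00 -4.49782693e-04  1.36571381e+00] 7.15
```

View pics/w3b.png

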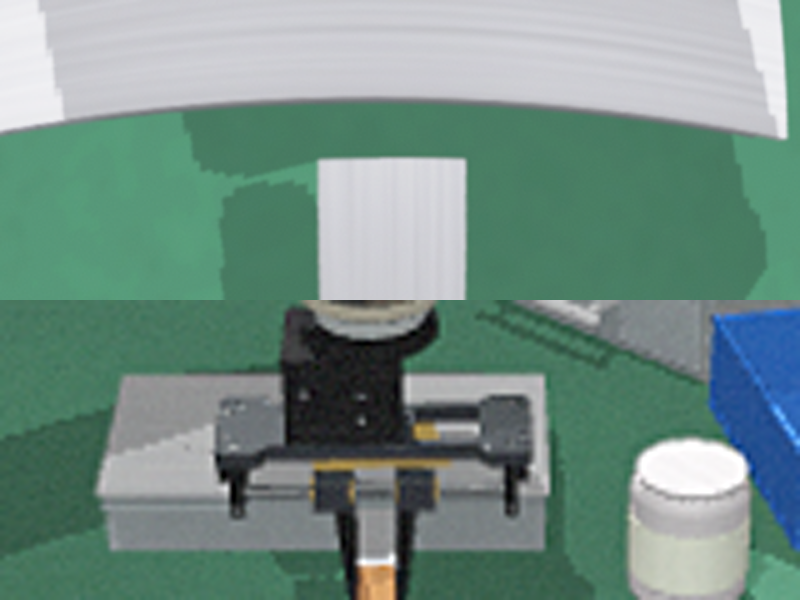

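w3b shows the blade tip at crop row 158 (frame v=79) and the lip edge at row 101 (v=50.5), lined up.

Run:
```python
from h import *
e=np.array([516.97,107.16]);y=1.3657;X=np.array([np.cos(y),np.sin(y)])
for u,v,z in((276,79,48.5),(276,50.5,54),(276,50.5,50)): print((at('w3',u,v,z)[:2]-e)@X)
```

```text
92.8377056192929
106.12721964309631
107.05183851669202
```

{"op": "arm_command", "data": {"targets": [[6,0,1,0,0],[11,0,1,0,0],[15,0,1,0,0],[18,0,1,0,0],[18,0,1,0,0]]}}

```text
t: 7.7
eef_pos: [520.1, 125.8, 37.7]
tcp_rot: [3.141, -0.0, 1.367]
ft_force: [-0.4, 0.1, -2.0]
opening: 0.222
grip_force: 30.0
```

{"op": "arm_command", "data": {"targets": [[3,0,0,0,0],[5,0,0,0,0],[7,0,0,0,0],[8,0,0,0,0],[8,0,0,0,0]]}}

```text
t: 8.2
eef_pos: [521.7, 133.3, 37.6]
tcp_rot: [3.142, -0.0, 1.366]
ft_force: [0.4, 0.1, -1.0]
opening: 0.227
grip_force: 30.0
```

{"op": "arm_command", "data": {"targets": [[0,0,-3,0,0],[0,0,-6,0,0],[0,0,-10,0,0],[1,0,-15,0,0],[2,0,-20,0,0]]}}

```text
t: 8.7
eef_pos: [521.8, 134.8, 57.9]
tcp_rot: [-3.141, 0.001, 1.366]
ft_force: [-1.2, -2.6, -5.5]
opening: 0.23
grip_force: 30.0
```

{"op": "arm_command", "data": {"targets": [[1,0,-4,0,0],[1,0,-8,0,0],[2,0,-12,0,0],[3,0,-16,0,0],[4,0,-20,0,0]]}}

```text
t: 9.2
eef_pos: [522.8, 139.0, 77.9]
tcp_rot: [-3.141, 0.0, 1.366]
ft_force: [-1.1, -3.7, -4.6]
opening: 0.23
grip_force: 30.5
```

Run:
```python
from h import *
shot('wrist','w4'); s=env.state(); print(s['eef_pos'],s['tcp_rot'],s['t'])
shot('side','s4')
w=cv2.imread('pics/w4.png');s=cv2.imread('pics/s4.png')
o=np.zeros((600,800,3),np.uint8); o[:300,:]=cv2.resize(w[0:150,80:480],(800,300),interpolation=cv2.INTER_CUBIC)
o[300:,:800]=cv2.resize(s[120:180,200:360],(800,300),interpolation=cv2.INTER_CUBIC)
cv2.imwrite('pics/w4b.png',o)
```

```text
[523.04526668 139.19863511  78.47028575] [ 3.14113013e+00 -1.67229868e-04  1.36642409e+00] 9.25
```

View pics/w4b.png

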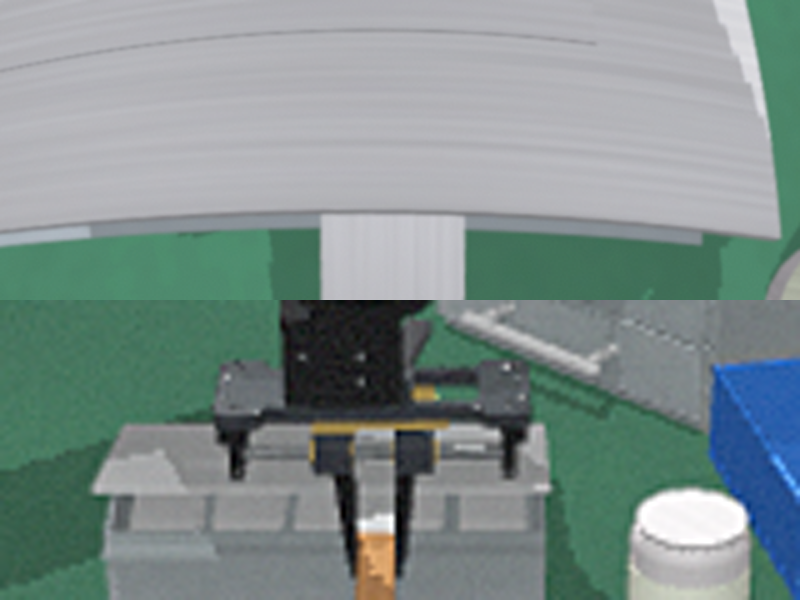

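w4b shows the lid pried up about 0.27 rad on the blade, whose top meets the lip at crop (392,212). The side view shows a row of brackets inside. I'll continue along the arc.

{"op": "arm_command", "data": {"targets": [[2,0,-9,0,0],[5,0,-18,0,0],[10,0,-28,0,0],[15,0,-37,0,0],[21,0,-46,0,0]]}}

```text
t: 9.8
eef_pos: [527.3, 159.9, 124.8]
tcp_rot: [3.141, -0.0, 1.366]
ft_force: [-0.6, -4.8, -3.1]
opening: 0.23
grip_force: 31.0
```

{"op": "arm_command", "data": {"targets": [[7,0,-8,0,0],[14,0,-16,0,0],[22,0,-23,0,0],[30,0,-30,0,0],[39,0,-36,0,0]]}}

```text
t: 10.3
eef_pos: [535.3, 198.6, 160.3]
tcp_rot: [3.141, -0.0, 1.366]
ft_force: [-0.1, -4.2, -1.6]
opening: 0.231
grip_force: 30.9
```

{"op": "arm_command", "data": {"targets": [[10,0,-5,0,0],[20,0,-10,0,0],[30,0,-14,0,0],[40,0,-17,0,0],[50,0,-19,0,0]]}}

```text
t: 10.8
eef_pos: [545.5, 247.7, 179.0]
tcp_rot: [3.141, -0.0, 1.366]
ft_force: [-0.3, -3.0, 0.3]
opening: 0.228
grip_force: 30.8
```

Run:
```python
from h import *
shot('wrist','w5'); s=env.state(); print(s['eef_pos'],s['tcp_rot'],s['t'])
shot('side','s5')
w=cv2.imread('pics/w5.png');s=cv2.imread('pics/s5.png')
o=np.zeros((600,800,3),np.uint8); o[:300,:]=cv2.resize(w[0:210],(800,300),interpolation=cv2.INTER_CUBIC)
o[300:,:800]=cv2.resize(s[80:185,180:460],(800,300),interpolation=cv2.INTER_CUBIC)
cv2.imwrite('pics/w5b.png',o)
```

```text
[545.77532213 248.9191338  179.13124945] [ 3.14085015e+00 -1.18098742e-03  1.36679726e+00] 10.85
```

View pics/w5b.png

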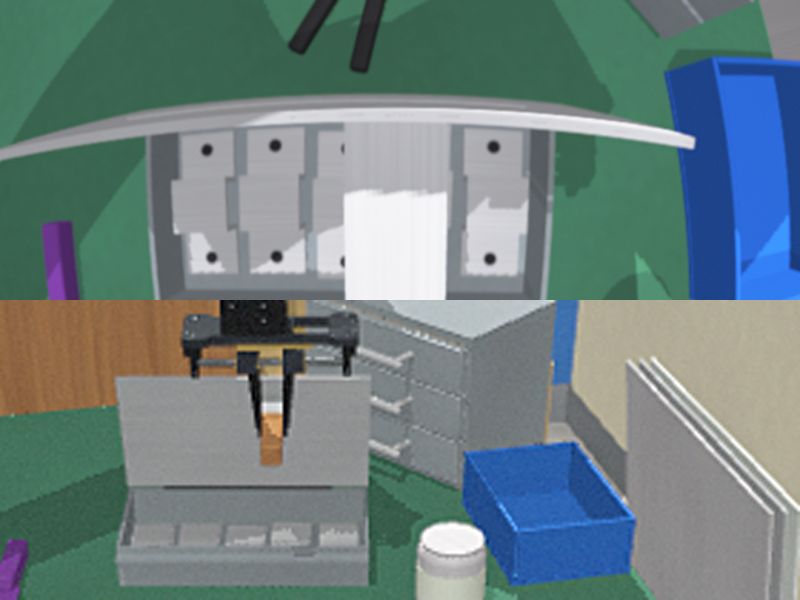

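w5b shows the lid at about 1.35 rad, with five brackets in the tin and gaps of only about 8 mm between them. I'll push the lid further back.

{"op": "arm_command", "data": {"targets": [[10,0,-1,0,0],[20,0,-2,0,0],[30,0,-2,0,0],[38,0,-2,0,0],[45,0,-1,0,0]]}}

```text
t: 11.4
eef_pos: [554.6, 291.6, 179.5]
tcp_rot: [3.141, -0.0, 1.366]
ft_force: [0.6, -2.9, -0.9]
opening: 0.229
grip_force: 30.8
```

{"op": "arm_command", "data": {"targets": [[3,0,0,0,0],[6,0,0,0,0],[8,0,0,0,0],[10,0,0,0,0],[10,0,0,0,0]]}}

```text
t: 11.9
eef_pos: [555.8, 298.5, 179.4]
tcp_rot: [-3.14, 0.004, 1.366]
ft_force: [-3.3, -15.0, 1.3]
opening: 0.229
grip_force: 31.0
```

{"op": "arm_command", "data": {"targets": [[2,0,0,0,0],[4,0,0,0,0],[4,0,0,0,0]]}}

```text
t: 12.2
eef_pos: [555.8, 299.4, 179.1]
tcp_rot: [-3.138, 0.01, 1.366]
ft_force: [-6.9, -32.0, 4.5]
opening: 0.229
grip_force: 40.2
```

{"op": "arm_command", "data": {"targets": [[-20,0,0,0,0],[-60,0,0,0,0],[-105,0,0,0,0],[-150,0,0,0,0],[-195,0,0,0,0]]}}

```text
t: 12.7
eef_pos: [517.2, 112.4, 179.9]
tcp_rot: [3.141, -0.001, 1.367]
ft_force: [1.2, -0.2, -1.1]
opening: 0.229
grip_force: 39.9
```

{"op": "arm_command", "data": {"targets": [[-40,25,0,0,0],[-70,60,20,0,0],[-90,95,60,0,0],[-92,116,100,0,0],[-92,116,120,0,0]]}}

```text
t: 13.2
eef_pos: [613.9, -1.7, 56.4]
tcp_rot: [-3.141, -0.0, 1.364]
ft_force: [-1.3, 0.3, -1.6]
opening: 0.231
grip_force: 39.9
```

{"op": "arm_command", "data": {"targets": [[0,0,10,0,0],[0,0,20,0,0],[0,0,20,0,0]]}}

```text
t: 13.5
eef_pos: [612.2, 0.4, 39.5]
tcp_rot: [-3.141, -0.0, 1.367]
ft_force: [-0.4, 0.0, -1.4]
opening: 0.228
grip_force: 39.9
```

{"op": "arm_command", "data": {"targets": [[0,-20,0,0,0],[0,-20,15,0,0],[0,-20,26,0,0],[0,-20,30,0,0],[0,-20,31,0,0]]}}

```text
t: 14.0
eef_pos: [593.2, 4.1, 8.1]
tcp_rot: [-3.141, -0.0, 1.366]
ft_force: [-1.3, 0.8, 2.9]
opening: 0.229
grip_force: 39.9
```

{"op": "arm_command", "data": {"targets": [[0,0,0,0,0],[0,0,1,0,0.4],[0,0,1,0,0.6],[0,0,1,0,0.8],[0,0,1,0,1]]}}

```text
t: 14.5
eef_pos: [593.0, 4.1, 7.8]
tcp_rot: [3.141, -0.0, 1.366]
ft_force: [-0.0, 0.8, 0.0]
opening: 0.51
grip_force: 0.0
```

{"op": "arm_command", "data": {"targets": [[0,0,0,0,1],[0,0,0,0,1],[0,0,0,0,1],[0,0,0,0,1],[0,0,0,0,1]]}}

```text
t: 15.0
eef_pos: [592.9, 4.1, 7.6]
tcp_rot: [3.142, -0.0, 1.366]
ft_force: [-0.3, 0.1, -0.3]
opening: 0.931
grip_force: 0.0
```

{"op": "arm_command", "data": {"targets": [[0,0,-20,0,1],[0,0,-60,0,1],[0,0,-110,0,1],[0,0,-160,0,1],[0,0,-205,0,1]]}}

```text
t: 15.5
eef_pos: [592.7, 4.1, 215.2]
tcp_rot: [3.141, -0.0, 1.366]
ft_force: [1.1, -0.0, 0.0]
opening: 1.001
grip_force: 0.0
```

{"op": "arm_command", "data": {"targets": [[40,-15,-10,-8.58,1],[88,-30,-20,-17.16,1],[136,-45,-30,-25.74,1],[184,-52,-35,-34.32,1],[230,-52,-35,-42.9,1]]}}

```text
t: 16.0
eef_pos: [588.1, 242.1, 249.0]
tcp_rot: [3.14, 0.0, 2.122]
ft_force: [0.3, -0.8, 0.3]
opening: 1.0
grip_force: 0.0
```

{"op": "arm_command", "data": {"targets": [[0,0,0,-8.58,1],[0,0,0,-17.16,1],[0,0,0,-25.74,1],[0,0,0,-34.32,1],[0,0,0,-42.9,1]]}}

```text
t: 16.5
eef_pos: [588.6, 239.8, 247.5]
tcp_rot: [-3.142, -0.0, 2.87]
ft_force: [0.2, -1.0, 0.2]
opening: 1.004
grip_force: 0.0
```

{"op": "arm_command", "data": {"targets": [[0,46,0,-3.6,1],[0,46,0,-3.6,1],[0,46,0,-3.6,1],[0,46,0,-3.6,1]]}}

```text
t: 16.9
eef_pos: [601.1, 283.5, 247.5]
tcp_rot: [-3.141, -0.0, 2.926]
ft_force: [0.1, 0.2, -0.4]
opening: 1.001
grip_force: 0.0
```

Run:
```python
from h import *
shot('wrist','w6'); s=env.state(); print(s['eef_pos'],s['tcp_rot'],s['joints'],s['t'])
w=cv2.imread('pics/w6.png'); cv2.imwrite('pics/w6b.png',cv2.resize(w,(800,600),interpolation=cv2.INTER_CUBIC))
```

```text
[601.14164847 283.3573252  247.65397759] [-3.14141624e+00 -1.98465083e-04  2.92571041e+00] [ 3.41172971e-01  5.21501585e-01  1.41161312e+00 -4.79205510e-05
  1.20873968e+00 -1.01372415e+00] 16.95
```

View pics/w6b.png

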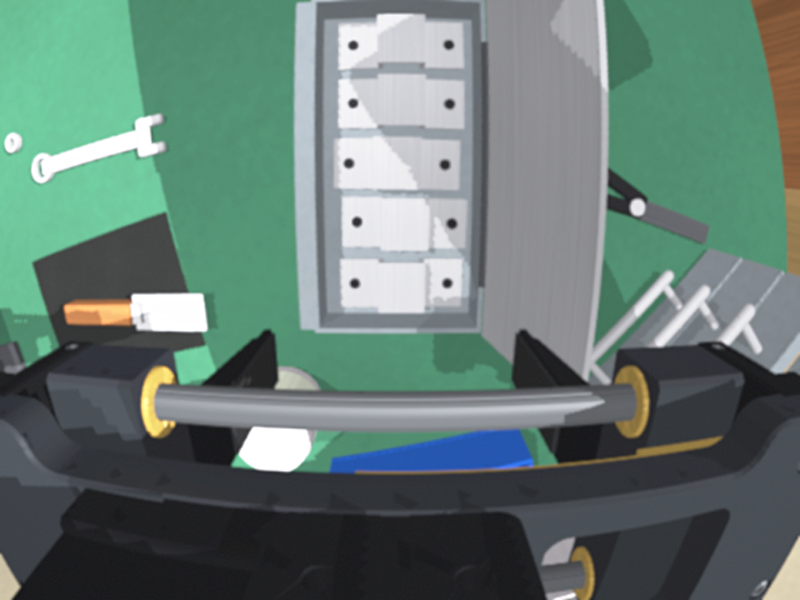

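w6b shows five brackets. Their hole pairs are at A (353,45)/(449,45), B (353,104)/(450,104), C (348,163)/(445,165), D (357,222)/(452,224) and E (355,283)/(447,283). The lid leans fully back, and the scraper lies on the mat at (135,312).

Run:
```python
from h import *
np.set_printoptions(precision=1,suppress=True)
W=lambda u,v,z: at('w6',u*.7,v*.7,z)[:2]
e=env.state()['eef_pos'];y=env.state()['tcp_rot'][2];X=np.array([np.cos(y),np.sin(y)]);Y=np.array([np.sin(y),-np.cos(y)])
loc=lambda p:np.array([(p-e[:2])@X,(p-e[:2])@Y])
H=dict(A=(353,45,449,45),B=(353,104,450,104),C=(348,163,445,165),D=(357,222,452,224),E=(355,283,447,283))
for k,(a,b,c,d) in H.items():
    p,q=W(a,b,8),W(c,d,8); v=q-p; print(k,(p+q)/2,'tool',loc((p+q)/2),'span',np.hypot(*v),'dir',np.degrees(np.arctan2(v[1],v[0])))
for n,u,v,z in(('front ledge',300,180,42),('rim front in',323,180,50),('rim back out',486,180,50),('rim back near',479,329,50),('rim front near',316,329,50),('ledge near',302,329,42)): p=W(u,v,z); print(n,p,loc(p))
print(np.degrees(y),e)
```

```text
A [415.8 330.6] tool [191.1   6.5] span 84.33963028495424 dir 78.01776025734121
B [469.6 319.3] tool [136.2   7. ] span 84.48362855731702 dir 77.96153145922148
C [521.1 303.6] tool [82.5  2.7] span 84.69313710580845 dir 76.57482114256693
D [573.7 299.5] tool [30.3  9.9] span 84.08436663811082 dir 76.6395446943149
E [626.3 285. ] tool [-24.2   7. ] span 83.4122994479319 dir 77.74455308376058
front ledge [517.3 224.3] [ 69.3 -75.7]
rim front in [522.1 243.9] [ 68.8 -55.4]
rim back out [549. 370.] [69.5 73.5]
rim back near [669.6 342.4] [-54.2  72.3]
rim front near [640.3 208.3] [-54.4 -64.9]
ledge near [640.2 194.3] [-57.2 -78.7]
167.63085873320597 [601.1 283.4 247.7]
```

{"op": "arm_command", "data": {"targets": [[-24,-7,40,0,0.82],[-24,-7,85,0,0.82],[-24,-7,130,0,0.82],[-24,-7,170,0,0.82],[-24,-7,190,0,0.82]]}}

```text
t: 17.45
eef_pos: [621.9, 270.7, 54.2]
tcp_rot: [-3.139, -0.004, 2.925]
ft_force: [-0.4, -0.1, 0.0]
opening: 0.822
grip_force: 0.0
```

{"op": "arm_command", "data": {"targets": [[0,0,10,0,0.82],[0,0,20,0,0.82],[0,0,30,0,0.82],[0,0,37,0,0.82],[0,0,41,0,0.82]]}}

```text
t: 17.95
eef_pos: [623.4, 272.1, 16.6]
tcp_rot: [3.141, 0.0, 2.927]
ft_force: [-0.1, -0.4, -0.2]
opening: 0.817
grip_force: 0.0
```

{"op": "arm_command", "data": {"targets": [[0,0,0,0,0.82],[0,0,0,0,0.7],[0,0,0,0,0.6],[0,0,0,0,0],[0,0,0,0,0]]}}

```text
t: 18.45
eef_pos: [623.6, 272.4, 17.1]
tcp_rot: [3.141, 0.001, 2.927]
ft_force: [0.7, 1.8, 1.3]
opening: 0.537
grip_force: 0.9
```

{"op": "arm_command", "data": {"targets": [[0,0,0,0,0],[0,0,0,0,0],[0,0,0,0,0],[0,0,0,0,0],[0,0,0,0,0]]}}

```text
t: 18.95
eef_pos: [623.5, 272.4, 17.0]
tcp_rot: [3.141, 0.001, 2.927]
ft_force: [0.4, 3.1, 5.6]
opening: 0.419
grip_force: 30.0
```

{"op": "arm_command", "data": {"targets": [[0,0,-20,0,0],[0,0,-60,0,0],[0,0,-110,0,0],[0,0,-155,0,0],[0,0,-203,0,0]]}}

```text
t: 19.45
eef_pos: [622.4, 271.3, 220.4]
tcp_rot: [-3.14, -0.002, 2.926]
ft_force: [0.4, -0.1, -1.2]
opening: 0.422
grip_force: 30.0
```

{"op": "arm_command", "data": {"targets": [[-10,-40,0,0,0],[-21,-82,0,0,0],[-32,-124,0,0,0],[-43,-166,0,0,0],[-54,-209,0,0,0]]}}

```text
t: 19.95
eef_pos: [630.6, 54.4, 218.8]
tcp_rot: [-3.141, -0.002, 2.927]
ft_force: [1.2, 0.3, -1.7]
opening: 0.418
grip_force: 30.0
```

{"op": "arm_command", "data": {"targets": [[-11,-42,0,0,0],[-22,-85,0,0,0],[-33,-127,0,0,0],[-43,-166,0,0,0],[-54,-209,0,0,0]]}}

```text
t: 20.45
eef_pos: [638.7, -161.0, 218.8]
tcp_rot: [-3.142, -0.002, 2.927]
ft_force: [1.4, -0.4, -1.4]
opening: 0.421
grip_force: 30.0
```

{"op": "arm_command", "data": {"targets": [[0,0,0,-6,0],[0,0,0,-11.8,0],[0,0,0,-11.8,0],[0,0,0,-11.8,0]]}}

```text
t: 20.85
eef_pos: [639.2, -159.3, 219.1]
tcp_rot: [3.141, -0.001, 3.13]
ft_force: [-0.1, 0.2, -1.9]
opening: 0.416
grip_force: 30.0
```

Run:
```python
from h import *
shot('wrist','w7'); s=env.state(); print(s['eef_pos'],s['tcp_rot'],s['joints'],s['t'],s['opening'])
w=cv2.imread('pics/w7.png'); cv2.imwrite('pics/w7b.png',cv2.resize(w,(800,600),interpolation=cv2.INTER_CUBIC))
```

```text
[ 639.35053844 -159.17602382  219.19979167] [ 3.14136366e+00 -1.01680804e-03  3.13009166e+00] [-3.44144208e-01  5.36487712e-01  1.46285830e+00 -1.27023519e-04
  1.14328249e+00 -1.90338670e+00] 20.9 0.4192472766276812
```

View pics/w7b.png

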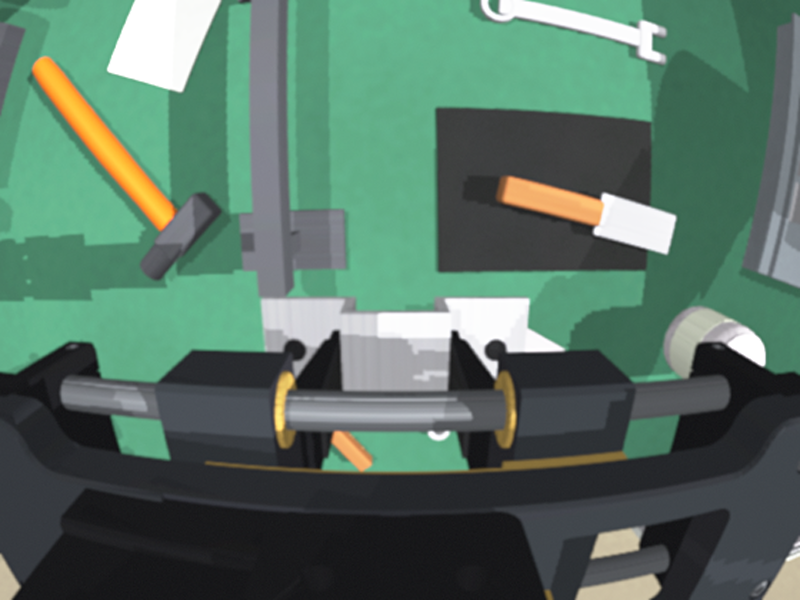

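w7b shows bracket E held level. The rail runs from (268,0) to (276,295) on the left, the hammer head is at (180,235) and the scraper is on the mat. I'll get the bar edges from pixel profiles, since viewings are limited.

Run:
```python
from h import *
g=cv2.imread('pics/w7.png').astype(int)
for r in (20,60,100,125,195): print(r,' '.join(f"{c}:{g[r,c,0]},{g[r,c,1]},{g[r,c,2]}" for c in range(168,212)))
print('col187',' '.join(f"{r}:{g[r,187,1]}" for r in range(190,214)))
```

```text
20 168:141,182,98 169:142,181,100 170:142,180,99 171:142,181,99 172:143,182,99 173:142,183,99 174:142,173,107 175:139,148,121 176:138,131,128 177:138,130,128 178:138,130,129 179:139,132,129 180:139,132,129 181:139,131,129 182:138,130,128 183:138,131,128 184:139,131,129 185:139,132,129 186:139,132,129 187:139,132,130 188:138,131,128 189:139,131,128 190:139,132,129 191:139,132,129 192:140,132,130 193:136,129,127 194:124,117,115 195:111,105,103 196:105,99,98 197:104,97,96 198:104,97,96 199:105,98,97 200:111,115,98 201:125,147,98 202:137,174,99 203:141,181,99 204:142,180,100 205:141,180,99 206:136,173,95 207:126,160,89 208:120,154,86 209:121,154,86 210:121,154,86 211:121,154,86
60 168:145,185,103 169:144,185,102 170:144,184,101 171:142,183,99 172:141,181,99 173:141,175,105 174:143,159,119 175:144,141,129 176:145,135,133 177:145,135,134 178:145,136,133 179:144,135,132 180:145,136,133 181:145,135,133 182:145,136,134 183:144,135,133 184:145,136,134 185:145,135,134 186:145,135,134 187:146,135,134 188:147,136,135 189:147,136,135 190:146,135,135 191:147,136,135 192:146,136,135 193:141,131,130 
[... 1866 characters left out ...]
:139,149,120 181:138,132,126 182:138,130,128 183:138,129,127 184:137,129,127 185:137,130,127 186:138,130,128 187:138,130,128 188:138,130,128 189:137,129,127 190:137,129,127 191:137,129,127 192:138,130,127 193:137,130,127 194:138,129,127 195:137,130,128 196:138,130,127 197:136,129,126 198:131,124,122 199:118,112,109 200:109,103,100 201:106,101,98 202:107,100,99 203:105,99,98 204:107,104,98 205:121,136,100 206:137,171,100 207:144,183,100 208:146,185,102 209:143,181,100 210:136,172,95 211:126,161,89
col187 190:130 191:129 192:129 193:130 194:129 195:130 196:130 197:129 198:130 199:129 200:130 201:129 202:130 203:130 204:130 205:129 206:130 207:135 208:155 209:189 210:211 211:218 212:218 213:216
```

Run:
```python
from h import *
np.set_printoptions(precision=1,suppress=True)
P=[]
for v,a,b in((20,174.6,194.2),(60,174,194),(100,174.6,194.6),(125,175.7,195.3),(195,179.9,198.9)):
    p,q=at('w7',a,v,80),at('w7',b,v,80); P.append((p+q)[:2]/2); print(p[:2],q[:2])
P=np.array(P); k=np.polyfit(P[:,0],P[:,1],1); print(k,np.degrees(np.arctan(k[0])))
for u,v in((245,212),(245,270),(345,210),(345,268)): print('foot',at('w7',u*.7,v*.7,8)[:2])
s=env.state(); print(s['eef_pos'],s['tcp_rot'])
# scraper handle & mat check
W=lambda u,v,z: at('w7',u*.7,v*.7,z)[:2]
print('scr end',W(500,188,27),'blade tip',W(671,232,16), 'mat',W(436,108,3),W(650,122,3),W(648,270,3),W(437,271,3))
# held bracket: outer flange edges, level
print([at('w7',u*.7,298*.7,207)[:2] for u in (261,530)],[at('w7',u*.7,312*.7,231)[:2] for u in (341,451)])
```

```text
[ 459.4 -256. ] [ 461.9 -235.8]
[ 501.7 -255.7] [ 503.6 -235.5]
[ 541.9 -255.4] [ 543.3 -235.2]
[ 566.5 -254.9] [ 567.6 -235.1]
[ 636.2 -254.6] [ 636.6 -234.7]
[   0.  -249.2] 0.4156113275614026
foot [ 593.7 -284.2]
foot [ 643.8 -287.6]
foot [ 595.1 -198.4]
foot [ 643.7 -199.7]
[ 639.4 -159.2  219.2] [ 3.1 -0.   3.1]
scr end [576.8 -74.7] blade tip [608.9  94.7] mat [ 510.9 -122.8] [509.   75.5] [647.1  80.2] [ 648.1 -122.2]
[array([ 617.4, -213.7]), array([ 618.6, -101.6])] [array([ 616.6, -177.1]), array([ 617.1, -138. ])]
```

{"op": "arm_command", "data": {"targets": [[10,-40,0,-1,0],[21,-80,0,-1,0],[21,-87,40,-1,0],[21,-87,80,-1,0],[21,-87,112,-1,0]]}}

```text
t: 21.4
eef_pos: [617.1, -246.1, 105.6]
tcp_rot: [3.141, -0.001, -3.136]
ft_force: [0.7, 0.4, -1.5]
opening: 0.42
grip_force: 30.0
```

{"op": "arm_command", "data": {"targets": [[0,0,6,0,0],[0,0,6,0,0],[0,0,6,0,0]]}}

```text
t: 21.7
eef_pos: [618.7, -246.3, 103.4]
tcp_rot: [-3.141, 0.002, -3.133]
ft_force: [0.5, -0.7, -0.1]
opening: 0.416
grip_force: 30.0
```

Run:
```python
from h import *
s=env.state(); print(s['eef_pos'],s['tcp_rot'])
```

```text
[ 618.72429657 -246.28157256  103.3893643 ] [-3.14052580e+00  2.08437675e-03 -3.13331187e+00]
```

{"op": "arm_command", "data": {"targets": [[0,0,0,0,0],[0,0,0,0,0],[0,0,0,0,0]]}}

```text
t: 22.0
eef_pos: [618.1, -246.2, 102.5]
tcp_rot: [-3.141, 0.001, -3.133]
ft_force: [0.3, 0.5, -1.3]
opening: 0.416
grip_force: 30.0
```

Run:
```python
from h import *
np.set_printoptions(precision=1,suppress=True)
s=env.state(); print(s['eef_pos'],s['ft_force'],s['moment'])
shot('side','s8');shot('wrist','w8');s=env.state(); print(s['eef_pos'],s['ft_force'],s['moment'])
a=cv2.imread('pics/s8.png');w=cv2.imread('pics/w8.png')
o=np.zeros((600,800,3),np.uint8); o[:300]=cv2.resize(a[190:310,180:500],(800,300),interpolation=cv2.INTER_CUBIC); o[300:,:600]=cv2.resize(w[60:270,70:490],(600,300))
cv2.imwrite('pics/w8b.png',o)
```

```text
[ 618.1 -246.2  102.5] [ 0.3  0.5 -1.3] [ 0.   0.  -0.1]
[ 618.  -246.2  102.1] [-0.5 -0.4 -2.1] [ 0.  0. -0.]
```

View pics/w8b.png

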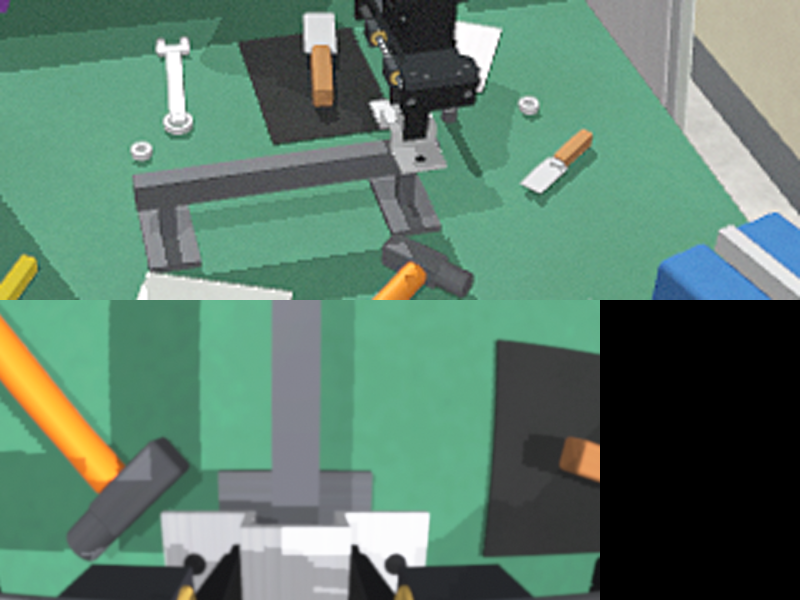

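w8b shows the held bracket centred over the bar: hat mid at crop x about 297, bar mid about 296. Lowering.

{"op": "arm_command", "data": {"targets": [[0,0,8,0,0],[0,0,16,0,0],[0,0,22,0,0],[0,0,26,0,0],[0,0,28,0,0]]}}

```text
t: 22.6
eef_pos: [617.6, -246.1, 72.9]
tcp_rot: [3.141, -0.001, -3.133]
ft_force: [-6.3, 2.7, 15.3]
opening: 0.421
grip_force: 30.0
```

{"op": "arm_command", "data": {"targets": [[0,0,0,0,0],[0,0,0,0,0],[0,0,0.5,0,0.5],[0,0,0.5,0,0.6],[0,0,0.5,0,0.8]]}}

```text
t: 23.1
eef_pos: [617.9, -246.2, 73.3]
tcp_rot: [-3.142, 0.0, -3.133]
ft_force: [-0.1, 0.2, 0.5]
opening: 0.615
grip_force: 0.0
```

{"op": "arm_command", "data": {"targets": [[0,0,0,0,0.82],[0,0,-20,0,0.82],[0,0,-60,0,0.82],[0,0,-105,0,0.82],[0,0,-150,0,0.82]]}}

```text
t: 23.6
eef_pos: [617.6, -246.1, 224.7]
tcp_rot: [3.141, -0.0, -3.133]
ft_force: [0.3, -0.9, -0.2]
opening: 0.816
grip_force: 0.0
```

```bash
cat > chk.py <<'E'
from h import *
np.set_printoptions(precision=1,suppress=True)
import sys
n=sys.argv[1]; s=env.state(); print(s['eef_pos'],s['tcp_rot'],s['t'])
for c in ('wrist','side'): shot(c,c+n)
E
python3 chk.py 9
python3 - <<'E'
from h import *
a=cv2.imread('pics/side9.png').astype(int)
# predicted location of bracket top if seated
for dx in(-22,22):
  for dy in(-20,20): print(proj('side9',np.array([617+dx,-245+dy,84.])))
  for dy in(-55,55): print('fl',proj('side9',np.array([617+dx,-245+dy,64.])))
E
```

```text
[ 617.6 -246.1  224.7] [ 3.1 -0.  -3.1] 23.6
(np.float64(335.13159408055355), np.float64(251.15311758627757))
(np.float64(330.69355596206873), np.float64(241.16816421970753))
fl (np.float64(338.80250661237886), np.float64(266.77818964678386))
fl (np.float64(326.7122247673245), np.float64(239.10240008163845))
(np.float64(352.6629319342127), np.float64(248.73693804922726))
(np.float64(347.82718215787787), np.float64(238.86128188923615))
fl (np.float64(356.5424693159641), np.float64(264.24717225493407))
fl (np.float64(343.3758145711934), np.float64(236.8717989133667))
```

Bracket E is seated: contact came at TCP z 72.9, exactly the seated height. Now back over the tin.

{"op": "arm_command", "data": {"targets": [[1,45,-10,0,0.82],[2,93,-23,0,0.82],[3,141,-23,0,0.82],[4,190,-23,0,0.82],[6,239,-23,0,0.82]]}}

```text
t: 24.2
eef_pos: [609.4, -5.4, 245.7]
tcp_rot: [3.141, -0.0, -3.133]
ft_force: [1.0, 0.1, -0.6]
opening: 0.819
grip_force: 0.0
```

{"op": "arm_command", "data": {"targets": [[1,49,0,0,0.82],[2,98,0,0,0.82],[3,147,0,0,0.82],[4,196,0,0,0.82],[6,244,0,0,0.82]]}}

```text
t: 24.7
eef_pos: [601.3, 238.8, 245.6]
tcp_rot: [-3.142, -0.0, -3.133]
ft_force: [0.5, -0.3, 0.1]
opening: 0.819
grip_force: 0.0
```

{"op": "arm_command", "data": {"targets": [[0,40,0,6,0.82],[0,47,0,12.9,0.82],[0,47,0,12.9,0.82],[0,47,0,12.9,0.82]]}}

```text
t: 25.1
eef_pos: [601.2, 283.3, 245.7]
tcp_rot: [-3.141, -0.001, 2.928]
ft_force: [-0.4, -1.0, -0.6]
opening: 0.818
grip_force: 0.0
```

```bash
cat > tin.py <<'E'
from h import *
np.set_printoptions(precision=1,suppress=True)
import sys
n='t'+sys.argv[1]; shot('wrist',n); s=env.state(); print(s['eef_pos'],s['tcp_rot'],s['t'])
g=cv2.cvtColor(cv2.imread(f'pics/{n}.png'),cv2.COLOR_BGR2GRAY)
nl,lab,st,ce=cv2.connectedComponentsWithStats((g<75).astype(np.uint8))
pts=[]
for i in range(1,nl):
    if 15<st[i,4]<130 and max(st[i,2:4])<16:
        pts.append(at(n,ce[i][0],ce[i][1],8)[:2]); 
T0=np.array([521.9,304.0]); a=np.radians(-12.3); tx=np.array([np.cos(a),np.sin(a)]); ty=np.array([-tx[1],tx[0]])
e=np.array(s['eef_pos'])[:2]; y=s['tcp_rot'][2]; X=np.array([np.cos(y),np.sin(y)]);Y=np.array([np.sin(y),-np.cos(y)])
q=[((p-T0)@tx,(p-T0)@ty,p) for p in pts if abs((p-T0)@tx)<140 and abs((p-T0)@ty)<70]
for i in range(len(q)):
    for j in range(len(q)):
        v=q[j][2]-q[i][2]
        if 75<v@ty<95 and abs(v@tx)<15:
            c=(q[i][2]+q[j][2])/2; d=c-T0; t=T0+tx*(d@tx)+ty*(-11) ; D=t-e
            print('br tin',round(d@tx,1),round(d@ty,1),'dir',np.degrees(np.arctan2(v[1],v[0])).round(1),'grasp shift',D@X,D@Y,'down',s['eef_pos'][2]-16.7)
E
python3 tin.py 1
```

```text
[601.4 282.8 245.8] [-3.1 -0.   2.9] 25.15
br tin -39.3 -7.2 dir 80.0 grasp shift 121.50715098190297 -7.201299549299915 down 229.14580249101897
br tin 4.5 -2.9 dir 80.0 grasp shift 77.7318711661843 -7.22165947189853 down 229.14580249101897
br tin 50.8 5.8 dir 77.0 grasp shift 31.390094443989536 -7.2432130745508605 down 229.14580249101897
```

{"op": "arm_command", "data": {"targets": [[31,-7,40,0,0.82],[31,-7,85,0,0.82],[31,-7,130,0,0.82],[31,-7,170,0,0.82],[31,-7,190,0,0.82]]}}

```text
t: 25.65
eef_pos: [568.6, 281.7, 53.0]
tcp_rot: [-3.14, -0.003, 2.926]
ft_force: [-0.2, -0.3, 0.5]
opening: 0.821
grip_force: 0.0
```

{"op": "arm_command", "data": {"targets": [[0,0,10,0,0.82],[0,0,20,0,0.82],[0,0,30,0,0.82],[0,0,36,0,0.82],[0,0,39,0,0.82]]}}

```text
t: 26.15
eef_pos: [569.7, 283.5, 17.1]
tcp_rot: [3.141, 0.0, 2.925]
ft_force: [0.1, -0.5, 0.6]
opening: 0.822
grip_force: 0.0
```

{"op": "arm_command", "data": {"targets": [[0,0,0,0,0.7],[0,0,0,0,0.6],[0,0,0,0,0.5],[0,0,0,0,0],[0,0,0,0,0]]}}

```text
t: 26.65
eef_pos: [569.9, 283.9, 17.6]
tcp_rot: [3.141, 0.001, 2.925]
ft_force: [0.8, 1.9, 1.1]
opening: 0.457
grip_force: 1.0
```

{"op": "arm_command", "data": {"targets": [[0,0,0,0,0],[0,0,0,0,0],[0,0,0,0,0],[0,0,0,0,0]]}}

```text
t: 27.05
eef_pos: [569.9, 283.8, 17.6]
tcp_rot: [3.141, 0.001, 2.925]
ft_force: [-0.4, 3.2, 6.1]
opening: 0.417
grip_force: 30.0
```

{"op": "arm_command", "data": {"targets": [[0,0,-20,0,0],[0,0,-65,0,0],[0,0,-113,0,0],[0,0,-162,0,0],[0,0,-210,0,0]]}}

```text
t: 27.55
eef_pos: [568.9, 283.0, 228.5]
tcp_rot: [-3.14, -0.001, 2.925]
ft_force: [0.8, -0.2, -2.2]
opening: 0.418
grip_force: 30.0
```

{"op": "arm_command", "data": {"targets": [[-9,-46,0,0,0],[-18,-94,0,0,0],[-28,-142,0,0,0],[-37,-190,0,0,0],[-47,-239,0,0,0]]}}

```text
t: 28.05
eef_pos: [563.1, 38.1, 226.6]
tcp_rot: [-3.141, -0.002, 2.925]
ft_force: [0.3, -0.2, -1.8]
opening: 0.42
grip_force: 30.0
```

{"op": "arm_command", "data": {"targets": [[-9,-48,0,0,0],[-18,-96,0,0,0],[-28,-144,0,0,0],[-37,-192,0,0,0],[-47,-240,0,0,0]]}}

```text
t: 28.55
eef_pos: [557.3, -206.4, 226.5]
tcp_rot: [3.141, -0.002, 2.925]
ft_force: [1.3, 1.0, -1.4]
opening: 0.417
grip_force: 30.0
```

{"op": "arm_command", "data": {"targets": [[-8,-38,0,-6,0],[-8,-41,0,-12.9,0],[-8,-41,45,-12.9,0],[-8,-41,90,-12.9,0],[-8,-41,115,-12.9,0]]}}

```text
t: 29.05
eef_pos: [555.4, -245.6, 108.4]
tcp_rot: [3.139, -0.005, -3.134]
ft_force: [0.0, 0.4, -1.1]
opening: 0.418
grip_force: 30.0
```

{"op": "arm_command", "data": {"targets": [[0,0,12,0,0],[0,0,12,0,0],[0,0,12,0,0],[0,0,12,0,0],[0,0,12,0,0]]}}

```text
t: 29.55
eef_pos: [557.9, -246.4, 101.4]
tcp_rot: [-3.141, 0.002, -3.133]
ft_force: [0.6, -0.8, -1.6]
opening: 0.416
grip_force: 30.0
```

{"op": "arm_command", "data": {"targets": [[0,0,8,0,0],[0,0,16,0,0],[0,0,22,0,0],[0,0,25,0,0],[0,0,27,0,0]]}}

```text
t: 30.05
eef_pos: [557.2, -246.1, 73.5]
tcp_rot: [3.141, -0.001, -3.133]
ft_force: [-8.5, 4.4, 25.9]
opening: 0.419
grip_force: 30.0
```

{"op": "arm_command", "data": {"targets": [[0,0,0,0,0],[0,0,0,0,0],[0,0,0.5,0,0.5],[0,0,0.5,0,0.6],[0,0,0.5,0,0.8]]}}

```text
t: 30.55
eef_pos: [557.5, -246.2, 72.5]
tcp_rot: [3.142, 0.0, -3.133]
ft_force: [-0.1, -0.5, -0.5]
opening: 0.613
grip_force: 0.0
```

{"op": "arm_command", "data": {"targets": [[0,0,0,0,0.82],[0,0,-20,0,0.82],[0,0,-65,0,0.82],[0,0,-113,0,0.82],[0,0,-162,0,0.82]]}}

```text
t: 31.05
eef_pos: [557.1, -246.1, 236.2]
tcp_rot: [3.141, -0.001, -3.133]
ft_force: [1.4, 0.3, 0.1]
opening: 0.815
grip_force: 0.0
```

{"op": "arm_command", "data": {"targets": [[-1,45,-6,0,0.82],[-2,93,-12,0,0.82],[-2,141,-12,0,0.82],[-3,190,-12,0,0.82],[-4,239,-12,0,0.82]]}}

```text
t: 31.55
eef_pos: [559.1, -5.4, 246.8]
tcp_rot: [3.142, 0.0, -3.133]
ft_force: [0.4, -0.3, 0.0]
opening: 0.819
grip_force: 0.0
```

{"op": "arm_command", "data": {"targets": [[-1,49,0,0,0.82],[-2,98,0,0,0.82],[-2,147,0,0,0.82],[-3,196,0,0,0.82],[-4,244,0,0,0.82]]}}

```text
t: 32.05
eef_pos: [561.0, 239.0, 246.7]
tcp_rot: [3.141, 0.0, -3.133]
ft_force: [-0.0, 0.3, 1.2]
opening: 0.82
grip_force: 0.0
```

{"op": "arm_command", "data": {"targets": [[0,45,0,6,0.82],[0,55,0,12.9,0.82],[0,55,0,12.9,0.82],[0,55,0,12.9,0.82]]}}

```text
t: 32.45
eef_pos: [560.8, 291.4, 246.5]
tcp_rot: [-3.141, -0.0, 2.929]
ft_force: [1.1, 0.1, -0.1]
opening: 0.825
grip_force: 0.0
```

```bash
python3 tin.py 2
python3 - <<'E'
from h import *
g=cv2.cvtColor(cv2.imread('pics/t2.png'),cv2.COLOR_BGR2GRAY)
for th in (75,100):
  nl,lab,st,ce=cv2.connectedComponentsWithStats((g<th).astype(np.uint8))
  print([(ce[i].round(1).tolist(),st[i,4]) for i in range(1,nl) if 8<st[i,4]<300 and ce[i][1]<250])
E
```

```text
[560.9 290.9 246.6] [-3.1 -0.   2.9] 32.5
br tin -109.7 2.8 dir 78.6 grasp shift 150.6200434914496 -6.444741363851637 down 229.9254853769925
br tin -39.4 -7.3 dir 79.7 grasp shift 80.32542366742562 -6.485205770932582 down 229.9254853769925
br tin 4.5 -2.9 dir 79.8 grasp shift 36.437049405796046 -6.510469682263089 down 229.9254853769925
[([247.4, 61.9], np.int32(18)), ([315.1, 61.4], np.int32(19)), ([307.0, 115.5], np.int32(22)), ([239.1, 117.7], np.int32(18)), ([310.0, 150.3], np.int32(24)), ([243.0, 152.5], np.int32(16))]
[([428.0, 24.5], np.int32(10)), ([556.6, 27.3], np.int32(11)), ([537.5, 31.4], np.int32(27)), ([547.2, 35.6], np.int32(61)), ([429.1, 42.1], np.int32(18)), ([548.2, 39.3], np.int32(46)), ([451.9, 45.4], np.int32(14)), ([547.6, 47.1], np.int32(113)), ([247.5, 61.9], np.int32(27)), ([315.0, 61.5], np.int32(28)), ([545.8, 60.4], np.int32(28)), ([306.8, 115.5], np.int32(28)), ([239.2, 117.8], np.int32(25)), ([553.8, 123.5], np.int32(33)), ([553.7, 128.7], np.int32(15)), ([309.6, 150.4], np.int32(30)), ([243.0, 152.5], np.int32(26)), ([425.0, 204.3], np.int32(74))]
```

{"op": "arm_command", "data": {"targets": [[36,-7,40,0,0.82],[36,-7,85,0,0.82],[36,-7,130,0,0.82],[36,-7,170,0,0.82],[36,-7,190,0,0.82]]}}

```text
t: 33.0
eef_pos: [523.4, 290.8, 53.8]
tcp_rot: [-3.14, -0.003, 2.926]
ft_force: [-0.1, -0.3, -0.1]
opening: 0.821
grip_force: 0.0
```

{"op": "arm_command", "data": {"targets": [[0,0,10,0,0.82],[0,0,20,0,0.82],[0,0,30,0,0.82],[0,0,36,0,0.82],[0,0,40,0,0.82]]}}

```text
t: 33.5
eef_pos: [524.4, 292.8, 16.7]
tcp_rot: [3.141, 0.0, 2.925]
ft_force: [0.5, 0.3, 0.8]
opening: 0.818
grip_force: 0.0
```

{"op": "arm_command", "data": {"targets": [[0,0,0,0,0.7],[0,0,0,0,0.6],[0,0,0,0,0.5],[0,0,0,0,0],[0,0,0,0,0]]}}

```text
t: 34.0
eef_pos: [524.5, 293.0, 17.0]
tcp_rot: [3.141, 0.001, 2.925]
ft_force: [0.9, 2.3, 0.7]
opening: 0.454
grip_force: 1.0
```

{"op": "arm_command", "data": {"targets": [[0,0,0,0,0],[0,0,0,0,0],[0,0,0,0,0],[0,0,0,0,0]]}}

```text
t: 34.4
eef_pos: [524.6, 293.0, 17.0]
tcp_rot: [3.141, 0.001, 2.925]
ft_force: [1.2, 3.2, 4.7]
opening: 0.421
grip_force: 29.7
```

{"op": "arm_command", "data": {"targets": [[0,0,-20,0,0],[0,0,-65,0,0],[0,0,-113,0,0],[0,0,-162,0,0],[0,0,-210,0,0]]}}

```text
t: 34.9
eef_pos: [523.3, 292.1, 228.0]
tcp_rot: [-3.14, -0.002, 2.925]
ft_force: [1.7, 1.1, -0.8]
opening: 0.418
grip_force: 29.8
```

{"op": "arm_command", "data": {"targets": [[-8,-46,0,0,0],[-17,-94,0,0,0],[-25,-142,0,0,0],[-34,-190,0,0,0],[-42,-239,0,0,0]]}}

```text
t: 35.4
eef_pos: [512.7, 48.4, 226.1]
tcp_rot: [-3.141, -0.002, 2.925]
ft_force: [-0.3, 0.0, -1.5]
opening: 0.417
grip_force: 29.8
```

{"op": "arm_command", "data": {"targets": [[-8,-48,0,0,0],[-17,-96,0,0,0],[-25,-144,0,0,0],[-34,-192,0,0,0],[-42,-240,0,0,0]]}}

```text
t: 35.9
eef_pos: [502.1, -195.0, 226.0]
tcp_rot: [3.141, -0.002, 2.925]
ft_force: [2.0, 0.1, -2.3]
opening: 0.416
grip_force: 29.8
```

{"op": "arm_command", "data": {"targets": [[-7,-40,0,-6,0],[-7,-52,0,-12.9,0],[-7,-52,45,-12.9,0],[-7,-52,90,-12.9,0],[-7,-52,115,-12.9,0]]}}

```text
t: 36.4
eef_pos: [496.8, -244.7, 108.1]
tcp_rot: [3.139, -0.005, -3.134]
ft_force: [0.4, 0.0, -0.5]
opening: 0.417
grip_force: 29.8
```

{"op": "arm_command", "data": {"targets": [[0,0,11,0,0],[0,0,11,0,0],[0,0,11,0,0],[0,0,11,0,0],[0,0,11,0,0]]}}

```text
t: 36.9
eef_pos: [499.3, -245.6, 101.8]
tcp_rot: [-3.141, 0.002, -3.133]
ft_force: [0.3, 0.6, -2.9]
opening: 0.418
grip_force: 29.8
```

{"op": "arm_command", "data": {"targets": [[0,0,8,0,0],[0,0,16,0,0],[0,0,22,0,0],[0,0,25,0,0],[0,0,27,0,0]]}}

```text
t: 37.4
eef_pos: [498.8, -245.3, 73.0]
tcp_rot: [3.141, -0.001, -3.133]
ft_force: [-0.5, 1.0, -0.8]
opening: 0.417
grip_force: 29.8
```

{"op": "arm_command", "data": {"targets": [[0,0,0,0,0],[0,0,0,0,0],[0,0,0.5,0,0.5],[0,0,0.5,0,0.6],[0,0,0.5,0,0.8]]}}

```text
t: 37.9
eef_pos: [499.0, -245.5, 73.3]
tcp_rot: [-3.141, 0.0, -3.133]
ft_force: [0.3, -0.0, -0.1]
opening: 0.612
grip_force: 0.0
```

{"op": "arm_command", "data": {"targets": [[0,0,0,0,0.82],[0,0,-20,0,0.82],[0,0,-65,0,0.82],[0,0,-113,0,0.82],[0,0,-162,0,0.82]]}}

```text
t: 38.4
eef_pos: [498.5, -245.2, 236.8]
tcp_rot: [3.141, -0.0, -3.133]
ft_force: [-0.0, -1.1, 0.8]
opening: 0.82
grip_force: 0.0
```

{"op": "arm_command", "data": {"targets": [[-1,45,-6,0,0.82],[-2,93,-12,0,0.82],[-2,141,-12,0,0.82],[-3,190,-12,0,0.82],[-4,239,-12,0,0.82]]}}

```text
t: 38.9
eef_pos: [500.5, -4.6, 247.4]
tcp_rot: [3.142, 0.001, -3.134]
ft_force: [0.7, -0.4, -0.8]
opening: 0.819
grip_force: 0.0
```

{"op": "arm_command", "data": {"targets": [[-1,49,0,0,0.82],[-2,98,0,0,0.82],[-2,147,0,0,0.82],[-3,196,0,0,0.82],[-4,244,0,0,0.82]]}}

```text
t: 39.4
eef_pos: [502.4, 239.8, 247.4]
tcp_rot: [3.141, 0.0, -3.133]
ft_force: [1.1, 0.1, 0.9]
opening: 0.821
grip_force: 0.0
```

{"op": "arm_command", "data": {"targets": [[0,45,0,6,0.82],[0,60,0,12.9,0.82],[0,60,0,12.9,0.82],[0,60,0,12.9,0.82]]}}

```text
t: 39.8
eef_pos: [502.1, 297.4, 247.0]
tcp_rot: [-3.141, -0.0, 2.928]
ft_force: [0.6, 0.5, 0.6]
opening: 0.817
grip_force: 0.0
```

```bash
python3 tin.py 3
```

```text
[502.3 296.9 247.1] [-3.1 -0.   2.9] 39.85
br tin -110.0 2.9 dir 78.3 grasp shift 92.2949962280944 0.14849493931644306 down 230.4235336463376
br tin -40.9 -7.3 dir 79.7 grasp shift 23.21713030066623 0.12578186023165105 down 230.4235336463376
```

{"op": "arm_command", "data": {"targets": [[23,0,40,0,0.82],[23,0,85,0,0.82],[23,0,130,0,0.82],[23,0,170,0,0.82],[23,0,190,0,0.82]]}}

```text
t: 40.35
eef_pos: [479.1, 300.7, 54.4]
tcp_rot: [-3.14, -0.003, 2.925]
ft_force: [0.6, 0.1, -0.0]
opening: 0.821
grip_force: 0.0
```

{"op": "arm_command", "data": {"targets": [[0,0,10,0,0.82],[0,0,20,0,0.82],[0,0,30,0,0.82],[0,0,36,0,0.82],[0,0,40,0,0.82]]}}

```text
t: 40.85
eef_pos: [480.0, 302.6, 17.2]
tcp_rot: [3.141, 0.0, 2.925]
ft_force: [0.4, 0.1, 0.6]
opening: 0.819
grip_force: 0.0
```

{"op": "arm_command", "data": {"targets": [[0,0,0,0,0.7],[0,0,0,0,0.6],[0,0,0,0,0.5],[0,0,0,0,0],[0,0,0,0,0]]}}

```text
t: 41.35
eef_pos: [480.0, 302.7, 17.4]
tcp_rot: [3.141, 0.0, 2.925]
ft_force: [-0.7, 1.3, 0.4]
opening: 0.454
grip_force: 0.6
```

{"op": "arm_command", "data": {"targets": [[0,0,0,0,0],[0,0,0,0,0],[0,0,0,0,0],[0,0,0,0,0]]}}

```text
t: 41.75
eef_pos: [480.0, 302.7, 17.3]
tcp_rot: [3.141, 0.0, 2.925]
ft_force: [-0.4, 1.3, 4.5]
opening: 0.415
grip_force: 29.8
```

{"op": "arm_command", "data": {"targets": [[0,0,-20,0,0],[0,0,-65,0,0],[0,0,-113,0,0],[0,0,-162,0,0],[0,0,-210,0,0]]}}

```text
t: 42.25
eef_pos: [479.3, 302.2, 228.8]
tcp_rot: [-3.141, -0.001, 2.925]
ft_force: [0.6, 0.3, -1.0]
opening: 0.419
grip_force: 29.9
```

{"op": "arm_command", "data": {"targets": [[-7,-46,0,0,0],[-14,-94,0,0,0],[-21,-142,0,0,0],[-29,-190,0,0,0],[-36,-239,0,0,0]]}}

```text
t: 42.75
eef_pos: [462.8, 59.7, 226.9]
tcp_rot: [-3.141, -0.001, 2.926]
ft_force: [1.2, -0.1, -1.6]
opening: 0.418
grip_force: 29.9
```

{"op": "arm_command", "data": {"targets": [[-7,-48,0,0,0],[-14,-96,0,0,0],[-21,-144,0,0,0],[-29,-192,0,0,0],[-36,-240,0,0,0]]}}

```text
t: 43.25
eef_pos: [446.3, -182.6, 226.9]
tcp_rot: [3.141, -0.001, 2.925]
ft_force: [0.9, 0.5, -0.5]
opening: 0.419
grip_force: 29.9
```

{"op": "arm_command", "data": {"targets": [[-5,-40,0,-6,0],[-7,-65,0,-12.9,0],[-7,-65,45,-12.9,0],[-7,-65,90,-12.9,0],[-7,-65,115,-12.9,0]]}}

```text
t: 43.75
eef_pos: [438.5, -245.1, 109.1]
tcp_rot: [3.139, -0.003, -3.134]
ft_force: [1.1, -0.2, -0.5]
opening: 0.419
grip_force: 29.9
```

{"op": "arm_command", "data": {"targets": [[0,0,11,0,0],[0,0,11,0,0],[0,0,11,0,0],[0,0,11,0,0],[0,0,11,0,0]]}}

```text
t: 44.25
eef_pos: [440.5, -245.9, 102.2]
tcp_rot: [-3.14, 0.002, -3.133]
ft_force: [-0.5, -0.1, -2.5]
opening: 0.414
grip_force: 29.9
```

{"op": "arm_command", "data": {"targets": [[0,0,8,0,0],[0,0,16,0,0],[0,0,22,0,0],[0,0,26,0,0],[0,0,28,0,0]]}}

```text
t: 44.75
eef_pos: [439.9, -245.5, 73.2]
tcp_rot: [3.141, -0.001, -3.133]
ft_force: [-7.3, 5.2, 34.4]
opening: 0.42
grip_force: 29.9
```

{"op": "arm_command", "data": {"targets": [[0,0,0,0,0],[0,0,0,0,0],[0,0,0.5,0,0.5],[0,0,0.5,0,0.6],[0,0,0.5,0,0.8]]}}

```text
t: 45.25
eef_pos: [440.1, -245.7, 72.5]
tcp_rot: [3.142, 0.0, -3.133]
ft_force: [-0.2, -0.3, 0.7]
opening: 0.614
grip_force: 0.0
```

{"op": "arm_command", "data": {"targets": [[0,0,0,0,0.82],[0,0,-20,0,0.82],[0,0,-65,0,0.82],[0,0,-113,0,0.82],[0,0,-162,0,0.82]]}}

```text
t: 45.75
eef_pos: [439.7, -245.4, 236.3]
tcp_rot: [3.141, -0.001, -3.133]
ft_force: [0.7, -0.3, -1.5]
opening: 0.822
grip_force: 0.0
```

{"op": "arm_command", "data": {"targets": [[-5,45,-6,0,0.82],[-10,93,-12,0,0.82],[-20,141,-12,0,0.82],[-20,190,-12,0,0.82],[-20,239,-12,0,0.82]]}}

```text
t: 46.25
eef_pos: [457.8, -4.7, 246.7]
tcp_rot: [3.142, 0.0, -3.133]
ft_force: [1.2, -0.1, -0.7]
opening: 0.821
grip_force: 0.0
```

{"op": "arm_command", "data": {"targets": [[-1,49,0,0,0.82],[-2,98,0,0,0.82],[-2,147,0,0,0.82],[-3,196,0,0,0.82],[-4,244,0,0,0.82]]}}

```text
t: 46.75
eef_pos: [459.5, 239.7, 246.7]
tcp_rot: [3.141, 0.0, -3.133]
ft_force: [0.8, -1.0, -0.2]
opening: 0.821
grip_force: 0.0
```

{"op": "arm_command", "data": {"targets": [[0,45,0,6,0.82],[0,70,0,12.9,0.82],[0,70,0,12.9,0.82],[0,70,0,12.9,0.82]]}}

```text
t: 47.15
eef_pos: [459.0, 307.5, 246.3]
tcp_rot: [-3.141, -0.0, 2.928]
ft_force: [0.0, 0.8, -1.1]
opening: 0.818
grip_force: 0.0
```

```bash
python3 tin.py 4
```

```text
[459.2 306.9 246.4] [-3.1 -0.   2.9] 47.2
br tin -109.8 2.8 dir 78.6 grasp shift 47.90792928882226 -0.4451679418024081 down 229.73800246040676
```

{"op": "arm_command", "data": {"targets": [[30,0,40,0,0.82],[48,0,85,0,0.82],[48,0,130,0,0.82],[48,0,170,0,0.82],[48,0,190,0,0.82]]}}

```text
t: 47.7
eef_pos: [411.8, 316.0, 54.2]
tcp_rot: [-3.139, -0.002, 2.925]
ft_force: [-0.4, -0.2, 1.1]
opening: 0.816
grip_force: 0.0
```

{"op": "arm_command", "data": {"targets": [[0,0,10,0,0.82],[0,0,20,0,0.82],[0,0,30,0,0.82],[0,0,36,0,0.82],[0,0,40,0,0.82]]}}

```text
t: 48.2
eef_pos: [412.7, 317.8, 16.6]
tcp_rot: [3.141, 0.0, 2.925]
ft_force: [0.5, -0.5, -0.0]
opening: 0.818
grip_force: 0.0
```

{"op": "arm_command", "data": {"targets": [[0,0,0,0,0.7],[0,0,0,0,0.6],[0,0,0,0,0.5],[0,0,0,0,0],[0,0,0,0,0]]}}

```text
t: 48.7
eef_pos: [412.8, 318.2, 17.0]
tcp_rot: [3.141, 0.001, 2.925]
ft_force: [0.9, 1.5, 2.2]
opening: 0.454
grip_force: 0.9
```

{"op": "arm_command", "data": {"targets": [[0,0,0,0,0],[0,0,0,0,0],[0,0,0,0,0],[0,0,0,0,0]]}}

```text
t: 49.1
eef_pos: [412.8, 318.1, 17.0]
tcp_rot: [3.141, 0.001, 2.925]
ft_force: [0.7, 1.9, 5.8]
opening: 0.418
grip_force: 30.0
```

{"op": "arm_command", "data": {"targets": [[0,0,-20,0,0],[0,0,-65,0,0],[0,0,-113,0,0],[0,0,-162,0,0],[0,0,-210,0,0]]}}

```text
t: 49.6
eef_pos: [411.7, 317.2, 228.3]
tcp_rot: [-3.14, -0.001, 2.925]
ft_force: [0.5, 0.5, -1.9]
opening: 0.419
grip_force: 30.0
```

{"op": "arm_command", "data": {"targets": [[-20,-45,0,0,0],[-40,-90,0,0,0],[-60,-135,0,0,0],[-80,-180,0,0,0],[-101,-226,0,0,0]]}}

```text
t: 50.1
eef_pos: [461.8, 74.0, 226.3]
tcp_rot: [-3.141, -0.001, 2.925]
ft_force: [1.2, 0.1, -1.3]
opening: 0.416
grip_force: 30.0
```

{"op": "arm_command", "data": {"targets": [[-6,-48,0,0,0],[-12,-96,0,0,0],[-18,-144,0,0,0],[-24,-192,0,0,0],[-29,-239,0,0,0]]}}

```text
t: 50.6
eef_pos: [438.2, -165.6, 226.3]
tcp_rot: [3.141, -0.001, 2.925]
ft_force: [1.1, 0.7, -1.6]
opening: 0.418
grip_force: 30.0
```

{"op": "arm_command", "data": {"targets": [[20,-44,0,-6,0],[40,-90,0,-12.9,0],[40,-92,40,-12.9,0],[40,-92,85,-12.9,0],[40,-92,112,-12.9,0]]}}

```text
t: 51.1
eef_pos: [378.8, -244.5, 112.1]
tcp_rot: [3.139, -0.003, -3.135]
ft_force: [0.4, -0.4, -1.2]
opening: 0.414
grip_force: 30.0
```

{"op": "arm_command", "data": {"targets": [[0,0,14,0,0],[0,0,14,0,0],[0,0,14,0,0],[0,0,14,0,0],[0,0,14,0,0]]}}

```text
t: 51.6
eef_pos: [380.8, -245.1, 101.4]
tcp_rot: [-3.141, 0.001, -3.133]
ft_force: [-0.2, -0.7, -0.6]
opening: 0.416
grip_force: 30.0
```

{"op": "arm_command", "data": {"targets": [[0,0,8,0,0],[0,0,16,0,0],[0,0,22,0,0],[0,0,25,0,0],[0,0,27,0,0]]}}

```text
t: 52.1
eef_pos: [380.4, -244.8, 73.1]
tcp_rot: [3.141, -0.0, -3.133]
ft_force: [-0.1, 0.4, -1.3]
opening: 0.417
grip_force: 30.0
```

{"op": "arm_command", "data": {"targets": [[0,0,0,0,0],[0,0,0,0,0],[0,0,0.5,0,0.5],[0,0,0.5,0,0.6],[0,0,0.5,0,0.8]]}}

```text
t: 52.6
eef_pos: [380.6, -245.0, 73.2]
tcp_rot: [-3.141, 0.0, -3.133]
ft_force: [-0.2, -0.3, 0.0]
opening: 0.611
grip_force: 0.0
```

{"op": "arm_command", "data": {"targets": [[0,0,0,0,0.82],[0,0,-20,0,0.82],[0,0,-65,0,0.82],[0,0,-113,0,0.82],[0,0,-162,0,0.82]]}}

```text
t: 53.1
eef_pos: [380.1, -244.6, 236.9]
tcp_rot: [3.141, -0.0, -3.133]
ft_force: [0.5, -0.5, -0.2]
opening: 0.82
grip_force: 0.0
```

{"op": "arm_command", "data": {"targets": [[-45,5,0,0,0.5],[-90,30,-10,0,0.2],[-110,70,-20,0,0],[-110,115,-30,0,0],[-110,160,-40,0,0]]}}

```text
t: 53.6
eef_pos: [489.2, -82.3, 275.1]
tcp_rot: [3.141, -0.001, -3.133]
ft_force: [0.8, 0.0, -0.1]
opening: 0.453
grip_force: 0.0
```

```bash
python3 chk.py 10
python3 - <<'E'
from h import *
shot('top','top10')
a=cv2.imread('pics/side10.png');b=cv2.imread('pics/top10.png'); w=cv2.imread('pics/wrist10.png')
o=np.zeros((600,800,3),np.uint8)
o[:300,:480]=cv2.resize(a[215:315,210:370],(480,300),interpolation=cv2.INTER_CUBIC)
o[300:,:400]=cv2.resize(w,(400,300)); o[:300,480:]=cv2.resize(b[40:190,20:180],(320,300),interpolation=cv2.INTER_CUBIC)
o[300:,400:]=cv2.resize(b[150:300,230:430],(400,300),interpolation=cv2.INTER_CUBIC)
cv2.imwrite('pics/v.png',o)
print(env.state()['eef_pos'],at('top0',48,172,0),at('top0',128,118,0))
E
```

```text
[489.2 -82.3 275.1] [ 3.1 -0.  -3.1] 53.6
[489.1885336 -81.9309881 275.8266535] [656.45783679 654.49040516   0.        ] [816.97762875 423.74534061   0.        ]
```

View pics/v.png

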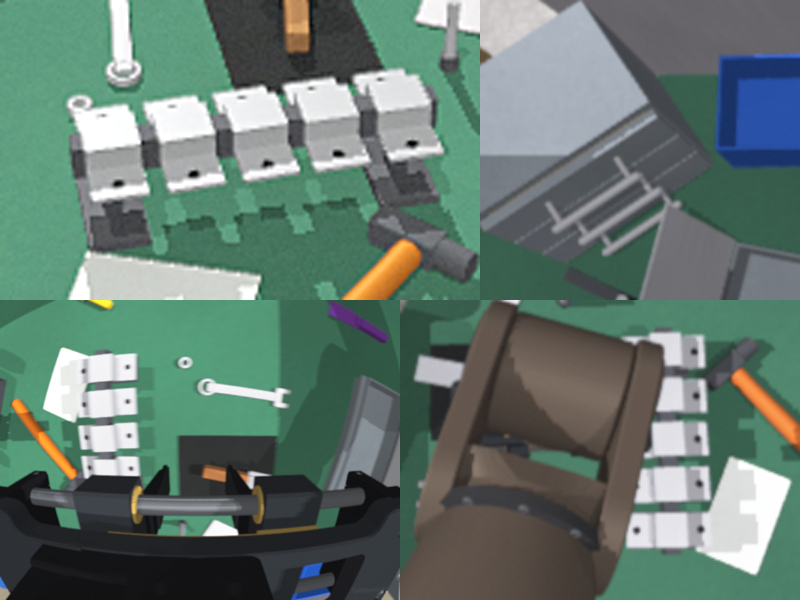

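v.png shows all five brackets seated level and apart on the rail, and the scraper flat on the mat. Now I'll close the lid from behind with the fingers shut.

{"op": "arm_command", "data": {"targets": [[-1,47,0,0,0],[-2,95,0,0,0],[-3,143,0,0,0],[-4,191,0,0,0],[-5,240,0,0,0]]}}

```text
t: 54.25
eef_pos: [492.3, 156.8, 274.9]
tcp_rot: [-3.141, -0.0, -3.135]
ft_force: [0.8, -0.5, -0.6]
opening: 0.004
grip_force: 0.0
```

{"op": "arm_command", "data": {"targets": [[-1,47,0,0,0],[-2,95,0,0,0],[-3,143,0,0,0],[-4,191,0,0,0],[-4,240,0,0,0]]}}

```text
t: 54.75
eef_pos: [494.8, 397.0, 274.7]
tcp_rot: [-3.141, -0.0, -3.134]
ft_force: [0.5, -1.2, 0.3]
opening: 0.006
grip_force: 0.0
```

{"op": "arm_command", "data": {"targets": [[0,45,0,6,0],[0,56,0,12.9,0],[0,56,0,12.9,0],[0,56,0,12.9,0]]}}

```text
t: 55.15
eef_pos: [494.2, 450.8, 274.6]
tcp_rot: [-3.141, -0.0, 2.928]
ft_force: [-0.0, -1.2, -0.8]
opening: 0.007
grip_force: 0.0
```

```bash
cat > pos.py <<'E'
from h import *
s=env.state(); d=np.array(s['eef_pos'])[:2]-[521.9,304]; a=np.radians(-12.3); tx=np.array([np.cos(a),np.sin(a)]); ty=np.array([-tx[1],tx[0]])
print('tin x,y',d@tx,d@ty,'z',s['eef_pos'][2],'yaw',np.degrees(s['tcp_rot'][2]),s['opening'],s['ft_force'],s['t'])
E
python3 pos.py
```

```text
tin x,y -58.34104837233644 137.57891557323984 z 274.5845615424656 yaw 167.7413677339619 0.006899874313711692 [-0.04727981 -1.1622078  -0.78588534] 55.15
```

{"op": "arm_command", "data": {"targets": [[0,0,30,0,0],[0,0,65,0,0],[0,0,95,0,0],[0,0,104,0,0],[0,0,104,0,0]]}}

```text
t: 55.65
eef_pos: [494.0, 450.7, 170.6]
tcp_rot: [-3.14, -0.001, 2.925]
ft_force: [-0.2, -0.7, 1.2]
opening: 0.004
grip_force: 0.0
```

{"op": "arm_command", "data": {"targets": [[0,-12,0,0,0],[0,-24,0,0,0],[0,-36,0,0,0],[0,-48,0,0,0],[0,-60,0,0,0]]}}

```text
t: 56.15
eef_pos: [480.8, 392.6, 172.0]
tcp_rot: [3.14, 0.001, 2.925]
ft_force: [1.6, 2.1, 2.6]
opening: 0.003
grip_force: 1.4
```

{"op": "arm_command", "data": {"targets": [[0,-12,1,0,0],[0,-24,3,0,0],[0,-36,6,0,0],[0,-47,11,0,0],[0,-57,17,0,0]]}}

```text
t: 56.65
eef_pos: [468.2, 336.7, 153.7]
tcp_rot: [-3.141, -0.0, 2.925]
ft_force: [0.6, 2.0, 2.4]
opening: 0.005
grip_force: 1.3
```

{"op": "arm_command", "data": {"targets": [[0,-10,7,0,0],[0,-20,15,0,0],[0,-28,23,0,0],[0,-36,33,0,0],[0,-43,42,0,0]]}}

```text
t: 57.15
eef_pos: [459.0, 295.1, 111.1]
tcp_rot: [-3.142, -0.0, 2.925]
ft_force: [0.8, 2.1, 0.6]
opening: 0.005
grip_force: 0.8
```

{"op": "arm_command", "data": {"targets": [[0,-5,11,0,0],[0,-10,22,0,0],[0,-13,33,0,0],[0,-15,43,0,0],[0,-16,50,0,0]]}}

```text
t: 57.65
eef_pos: [455.6, 279.9, 61.0]
tcp_rot: [-3.141, -0.001, 2.925]
ft_force: [-0.1, -1.2, 1.5]
opening: 0.006
grip_force: 0.7
```

```bash
python3 pos.py
```

```text
tin x,y -59.69321212499002 -37.673273936217015 z 61.00257889704202 yaw 167.5805077457965 0.006107361830749518 [-0.09009657 -1.20536627  1.5049588 ] 57.65
```

{"op": "arm_command", "data": {"targets": [[0,0,3,0,0],[0,0,6,0,0],[0,0,7,0,0],[0,0,8,0,0],[0,0,8,0,0]]}}

```text
t: 58.15
eef_pos: [455.9, 280.3, 54.3]
tcp_rot: [3.141, 0.0, 2.925]
ft_force: [-0.5, 0.7, -0.6]
opening: 0.004
grip_force: 0.0
```

{"op": "arm_command", "data": {"targets": [[0,0,1,0,0],[0,0,2,0,0],[0,0,2,0,0]]}}

```text
t: 58.45
eef_pos: [456.0, 280.4, 54.1]
tcp_rot: [3.14, 0.001, 2.925]
ft_force: [-6.2, -2.6, 26.4]
opening: 0.007
grip_force: 12.9
```

```bash
python3 pos.py
```

```text
tin x,y -59.36379890002883 -37.116251492235726 z 54.088243028091036 yaw 167.59285554664308 0.0070308498193938146 [-6.15368784 -2.60695093 26.43621295] 58.45
```

The lid is hard against the rim at z 54. I'll retreat and check numerically against the first pictures.

{"op": "arm_command", "data": {"targets": [[0,0,-20,0,0],[0,0,-65,0,0],[0,0,-113,0,0],[0,0,-162,0,0],[0,0,-200,0,0]]}}

```text
t: 58.95
eef_pos: [455.9, 280.3, 255.3]
tcp_rot: [3.14, 0.002, 2.925]
ft_force: [-0.3, 0.4, -0.5]
opening: 0.006
grip_force: 0.0
```

{"op": "arm_command", "data": {"targets": [[40,20,0,0,0],[60,60,0,0,0],[80,100,0,0,0],[100,140,0,0,0],[120,180,0,0,0]]}}

```text
t: 59.45
eef_pos: [376.5, 483.6, 252.5]
tcp_rot: [3.141, 0.0, 2.925]
ft_force: [0.3, 0.3, -0.3]
opening: 0.005
grip_force: 0.0
```

{"op": "arm_command", "data": {"targets": [[20,40,0,0,0],[40,80,0,0,0],[60,120,0,0,0],[80,150,0,0,0],[80,150,0,0,0]]}}

```text
t: 59.95
eef_pos: [329.0, 648.8, 251.0]
tcp_rot: [3.141, -0.001, 2.928]
ft_force: [0.4, 0.8, 0.3]
opening: 0.007
grip_force: 0.0
```

Run:
```python
from h import *
np.set_printoptions(precision=1,suppress=True)
for c in('side','top'): shot(c,c+'F')
def d(c,r):
    a,b=[cv2.imread(f'pics/{c}{k}.png').astype(int)[r[0]:r[1],r[2]:r[3]] for k in('0','F')]; x=np.abs(a-b).max(2); return x.mean().round(1),(x>40).mean().round(3)
print('lid side',d('side',(140,182,215,315)),'lid top',d('top',(155,275,120,205)))
print('mat',d('top',(165,222,238,322)),'hammer',d('top',(165,255,380,465)),'wrench',d('top',(235,262,235,305)),'primer',d('top',(125,162,200,235)),'bolt',d('top',(138,156,305,322)),'offcuts',d('top',(112,156,245,300)),d('top',(228,288,376,428)))
h=cv2.cvtColor(cv2.imread('pics/topF.png'),cv2.COLOR_BGR2HSV)[165:222,238:322]
m=cv2.inRange(h,(5,120,80),(20,255,255)); v,u=np.nonzero(m); p=at('topF',238+u.mean(),165+v.mean(),24); print('scraper handle',len(u),p)
# bracket holes on the rail (flange top z=64)
g=cv2.imread('pics/topF.png'); s=env.state(); print(s['t'],s['eef_pos'])
x=cv2.cvtColor(g,cv2.COLOR_BGR2GRAY)[150:290,335:400]; 
mm=(x>150).astype(np.uint8); nl,l,st,ce=cv2.connectedComponentsWithStats(mm); print([(at('topF',335+ce[i][0],150+ce[i][1],75)[:2].round(0),st[i,4]) for i in range(1,nl) if st[i,4]>30])
```

```text
lid side (np.float64(3.8), np.float64(0.0)) lid top (np.float64(0.8), np.float64(0.0))
mat (np.float64(30.0), np.float64(0.211)) hammer (np.float64(7.5), np.float64(0.047)) wrench (np.float64(2.9), np.float64(0.0)) primer (np.float64(0.7), np.float64(0.0)) bolt (np.float64(0.8), np.float64(0.0)) offcuts (np.float64(0.7), np.float64(0.0)) (np.float64(13.1), np.float64(0.126))
scraper handle 275 [584.9 -31.1  24. ]
60.05 [330.9 645.7 251.5]
[(array([ 617., -240.]), np.int32(592)), (array([ 556., -240.]), np.int32(611)), (array([ 498., -243.]), np.int32(665)), (array([ 388., -280.]), np.int32(1391)), (array([ 440., -243.]), np.int32(691))]
```

```bash
python3 -c "
from cell import env
print(env.job_done())"
```

```text
the job is handed in; nothing more can be done
None
```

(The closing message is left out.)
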